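Sort the grooming kit into its tray, slots and holder

ROBOT

A 7-joint arm with a two-finger parallel gripper is mounted at the origin on the work surface. World frame = base frame: x ahead of the robot, y to its left, z up, the work surface at z = 0. Lengths are in m, angles in rad, forces in N, time in s.
With the tool pointing down it reaches from about 0.425 to 0.825 m from the base axis. Payload 3.6 kg.
Tool frame: the origin (TCP) lies where the fingers leave the gripper's body, on its centre line; the fingertips stand 73 mm ahead of it and the grasp point (between the pads) lies 54 mm ahead of it; x points along the fingers, y is the direction in which the jaws open and shut, and the axes are right-handed (so a half turn about x gives the same grasp; the last joint's range is limited). The gripper opens to 85 mm and grips with 20 to 120 N. Pads are 22 mm wide; open, the fingers measure 114 mm over their backs; the gripper's body (76 mm by 85 mm) begins 54 mm behind the grasp point. The pads swing forward as they close: fully open they stand 13 mm farther back than shut.
Start: joints at [-1.29, 0.615, -0.013, 1.423, 0.008, 1.103, -0.04], TCP at [0.197, 0.619, 0.304] pointing down, gripper open.
Joint ranges: [-3.12, 3.12], [-0.3, 2.06], [-1.34, 1.32], [0.26, 2.42], [-1.36, 4.5], [0.01, 1.98], [-2.84, 2.84]. Speed limits (rad/s): [2.79, 2.79, 3.14, 3.14, 3.14, 3.14, 3.14].

INTERFACE

Orientations are given as a unit quaternion [x, y, z, w].
In Python, from station import arm, snapshot, camera_info, ticket gives the robot as it stands. Calls block until the motion is done:
- arm.movep(position, orientation): joint-space move of the TCP to a pose.
- arm.line_to(position, velocity=0.15, ori=None): straight line of the TCP; ori=None keeps the orientation; velocity is the mean speed in m/s.
- arm.move_j(angles): joint-space move.
- arm.move_gripper(opening, effort=None): opening from 0.0 (shut) to 1.0 (fully open); effort is the grip in N (None keeps the last); returns when the fingers have stopped.
- arm.pause(seconds).
- arm.ik(position, orientation): joint angles nearest the present ones, or None.
- snapshot(name): name is "scene" or "top" or "wrist"; returns the picture (480x640x3 uint8, blue, green, red); there is no depth.
- camera_info(name): a dict with "fx", "fy", "cx", "cy" (pixels), "R" (3x3) and "t" (3): a world point X has camera coordinates R X + t; the wrist camera has in their place "T_tool_cam" (4x4, takes a point from camera to tool coordinates, whose origin is the TCP and whose axes are the tool frame's). Camera axes: x right, y down, z forward; pixel columns grow to the right and rows downward; lengths in m; the calibration is good to about 2 mm. A picture is of the moment at which its call begins: read the wrist's pose just before it. camera_info takes no time and is no camera call.
A pose or a line that the arm cannot do raises arm.MotionError and nothing moves.
- ticket.finish_job(): hands the job in, once; it reports no verdict.
Readings, each from a call of its own:
- arm.read_time(): time.
- arm.read_joint_positions(): joint angles.
- arm.read_dq(): joint speeds.
- arm.read_effort(): joint torques, N m.
- arm.read_tool_pos(): TCP position.
- arm.read_eef_rot(): TCP orientation.
- arm.read_ft_force(): force on the tool from outside, world axes, zero at the start.
- arm.read_wrist_torque(): the same for the moment, N m.
- arm.read_opening(): opening from 0.0 (shut) to 1.0 (fully open).
Only numpy, scipy, OpenCV 4.12 (cv2) and the standard library are available. Lean on these libraries where they do the work, as an engineer would, in place of code of your own. Each camera call takes 0.05 s, during which the arm holds its last target.

TASK

Put the grooming kit away by kind: lay both wooden-backed brushes bristles down on the floor of the aluminium tray, stand each rake comb teeth down in the slot of the wooden rack painted in its own colour, and stand the teal spray bottle upright in the round steel holder. Set things down rather than dropping them, and leave the white dish and the yellow-lidded tin where they are.

Things in the scene. Friction and masses are not known exactly. Their poses are not given: they have to be found in the camera images.
- boar_brush_mid (a point): Boar bristle brush, light wooden back and dark bristles. Handleless, bristles down, mm: 90 long (its x) x 44 wide (its y) x 45 high. Top 23: straight-sided wooden back, to be gripped across the 44; below: bristle block 80 x 36, 22 tall. Point at its centre, 22.5 above its underside; z up. Loose, about 110 g. Belongs in the brush tray.
- soft_brush_mid (a point): Soft brush, dark wooden back and cream bristles. Handleless, bristles down, mm: 90 long (its x) x 44 wide (its y) x 45 high. Top 23: straight-sided wooden back, to be gripped across the 44; below: bristle block 80 x 36, 22 tall. Point at its centre, 22.5 above its underside; z up. Loose, about 110 g. Belongs in the brush tray.
- coarse_comb_mid (a point): Coarse comb with a BLUE spine. Handleless, standing on its teeth, mm: 100 long (its x) x 22 thick (its y) x 72 high. Top 26: plastic spine, to be gripped across the 22; below: two rows of steel teeth, also 22 thick overall. Same either way round. Point at its centre, 36 above the teeth tips; z up. Loose, about 120 g. Belongs in the blue slot.
- fine_comb_mid (a point): Fine comb with an ORANGE spine. Handleless, standing on its teeth, mm: 100 long (its x) x 22 thick (its y) x 72 high. Top 26: plastic spine, to be gripped across the 22; below: two rows of steel teeth, also 22 thick overall. Same either way round. Point at its centre, 36 above the teeth tips; z up. Loose, about 120 g. Belongs in the orange slot.
- spray_bottle_mid (a point): Teal plastic spray bottle, empty, tall white overcap, standing. Body 52 mm across up to 112 mm high, sloping shoulder to 129 mm, then the straight cap, 32 mm across, up to 165 mm. Point on its axis, half-way up (82.5 mm above its foot); the cap's middle, to be gripped from above, is 65 mm above the point. z up. Loose, about 70 g. Belongs in the bottle holder.
- brush_tray: Shallow open aluminium tray, fixed: 123 (its x) x 164 (its y) mm outside, walls 4 mm, rim 16 mm and inner floor 4 mm above the table, inside 115 x 156 mm. Origin at the centre of its underside, on the table; z up. Takes two brushes side by side, e.g. both along the tray's x, centred 42 mm either side of the origin along its y.
- comb_rack: Wooden rack, fixed, mm: 132 (its x) x 130 (its y), with two slots along its x, open above, each 120 long, 40 wide, floor 6 above the table. BLUE slot centre x 0, y +37; ORANGE slot x 0, y -37. Between them a solid block 34 thick. Block and side walls rise to 36 above the table, slot ends to 24; slot floors and ends are painted. Origin: centre of its underside, on the table; z up.
- bottle_holder: Round open steel cup, fixed, for the spray bottle: 84 mm across outside, wall 5 mm (74 mm inside), rim 35 mm and inner floor 5 mm above the table. Origin at the centre of its underside, on the table; z up.
- dish: Small white ceramic dish, 72 mm across, 22 mm high, loose and standing among the things. Not part of the kit: leave alone. Origin at the centre of its underside; z up.
- balm_tin: Round closed tin, 62 mm across, 30 mm high, yellow lid, loose and standing among the things. Not part of the kit: leave alone. Origin at the centre of its underside; z up.

How it is judged:
At the end, for the whole second after the job is handed in: Brushes flat, bristles down, on the tray floor; each comb in its own colour's slot (15 mm along, 12 mm across), bottle in the holder (15 mm), all on the floor within 6 mm, upright within 0.15 rad (bottle 0.12), released, at rest; dish and tin within 20 mm of their start (x of boar_brush_mid in the frame of brush_tray between -0.04 and 0.04 m and y of boar_brush_mid in the frame of brush_tray between -0.064 and 0.064 m and z of boar_brush_mid in the frame of brush_tray between 0.0205 and 0.0325 m and angle between each of boar_brush_mid, soft_brush_mid, coarse_comb_mid, fine_comb_mid's own z axis and vertical below 0.15 rad and linear speed of each of boar_brush, soft_brush, coarse_comb, fine_comb, spray_bottle below 0.02 m/s and angular speed of each of boar_brush, soft_brush, coarse_comb, fine_comb, spray_bottle below 0.3 rad/s and x of soft_brush_mid in the frame of brush_tray between -0.04 and 0.04 m and y of soft_brush_mid in the frame of brush_tray between -0.064 and 0.064 m and z of soft_brush_mid in the frame of brush_tray between 0.0205 and 0.0325 m and x of coarse_comb_mid in the frame of comb_rack between -0.015 and 0.015 m and y of coarse_comb_mid in the frame of comb_rack between 0.025 and 0.049 m and z of coarse_comb_mid in the frame of comb_rack between 0.036 and 0.048 m and x of fine_comb_mid in the frame of comb_rack between -0.015 and 0.015 m and y of fine_comb_mid in the frame of comb_rack between -0.049 and -0.025 m and z of fine_comb_mid in the frame of comb_rack between 0.036 and 0.048 m and horizontal distance between spray_bottle_mid and bottle_holder below 0.015 m and z of spray_bottle_mid in the frame of bottle_holder between 0.0815 and 0.0935 m and angle between spray_bottle_mid's own z axis and vertical below 0.12 rad and distance of each of dish, balm_tin from where it was at the start of the episode below 0.02 m); the robot touches nothing.
It fails at once if the white dish was pushed more than 20 mm from its place or tipped (distance of dish from where it was at the start of the episode above 0.02 m or angle between dish's own z axis and vertical above 0.5 rad).
It fails at once if the balm tin was pushed more than 20 mm from its place or tipped (distance of balm_tin from where it was at the start of the episode above 0.02 m or angle between balm_tin's own z axis and vertical above 0.5 rad).
It fails at once if one of the five things was dropped or thrown (falling freely faster than 0.7 m/s, a fall of 25 mm) ((linear speed of boar_brush above 0.7 m/s and contact force between boar_brush and anything else below 0.01 N) or (linear speed of soft_brush above 0.7 m/s and contact force between soft_brush and anything else below 0.01 N) or (linear speed of coarse_comb above 0.7 m/s and contact force between coarse_comb and anything else below 0.01 N) or (linear speed of fine_comb above 0.7 m/s and contact force between fine_comb and anything else below 0.01 N) or (linear speed of spray_bottle above 0.7 m/s and contact force between spray_bottle and anything else below 0.01 N)).
It also fails if it takes over 134 s, if anything falls off the work surface, if the arm or the gripper's body presses on something with over 40 N, if the wrist force passes 120 N, or if a joint passes its speed limit or range.

## Working session

There is one attempt and no reset: what is moved stays moved. The work goes in short steps, each a Python script; the robot and the scene stay as the last script left them, time stands still between calls to the robot, and variables do not carry over. Pictures are saved under pics/ and viewed, and the job is handed in when it is done.

```bash
ls; mkdir -p pics; python3 - <<'E'
from station import arm, snapshot, camera_info
import cv2
for n in ("scene","top","wrist"):
    cv2.imwrite(f"pics/{n}0.png",snapshot(n))
    print(n,camera_info(n))
print(arm.read_time(),arm.read_tool_pos(),arm.read_eef_rot())
E
```

```text
pics
scene {'fx': 567.2112719428135, 'fy': 567.2112719428135, 'cx': 323.8674752883477, 'cy': 234.81478830550253, 'R': array([[ 0.58860023,  0.80841963,  0.00273504],
       [ 0.45638903, -0.32949486, -0.82652416],
       [-0.66727718,  0.48774055, -0.5628946 ]]), 't': array([-0.30133268, -0.16214804,  1.78943424])}
top {'fx': 524.2570245748891, 'fy': 524.2570245748891, 'cx': 308.7381034894977, 'cy': 234.07922343709487, 'R': array([[ 0.0287369 , -0.99954596, -0.00905922],
       [-0.98900989, -0.02711671, -0.14534139],
       [ 0.14502975,  0.01313632, -0.98934009]]), 't': array([0.00197258, 0.54291041, 1.23865194])}
wrist {'fx': 386.52478045458304, 'fy': 386.52478045458304, 'cx': 317.6487672520925, 'cy': 233.5186270559564, 'T_tool_cam': array([[-2.84672323e-04, -2.83242005e-01,  9.59048427e-01,
        -7.10639836e-02],
       [ 9.99999906e-01, -3.93221961e-04,  1.80695066e-04,
         9.06348183e-04],
       [ 3.25938471e-04,  9.59048389e-01,  2.83242091e-01,
        -7.25656953e-02],
       [ 0.00000000e+00,  0.00000000e+00,  0.00000000e+00,
         1.00000000e+00]])}
0.15 [0.19677627 0.61903371 0.30299796] [ 0.10766731  0.69886197 -0.10905954  0.69864563]
```

View pics/scene0.png

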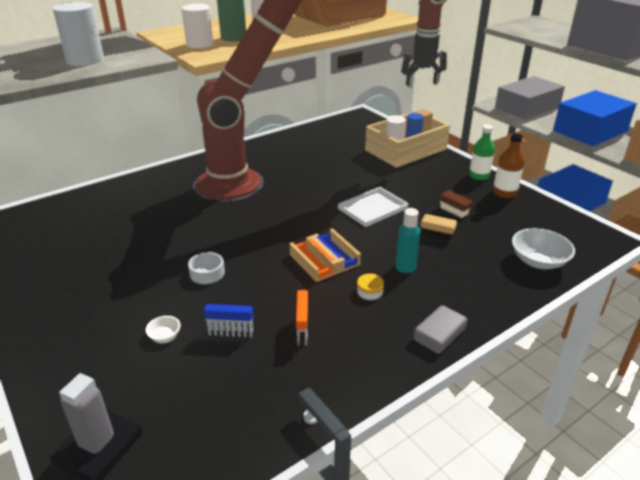

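View pics/top0.png

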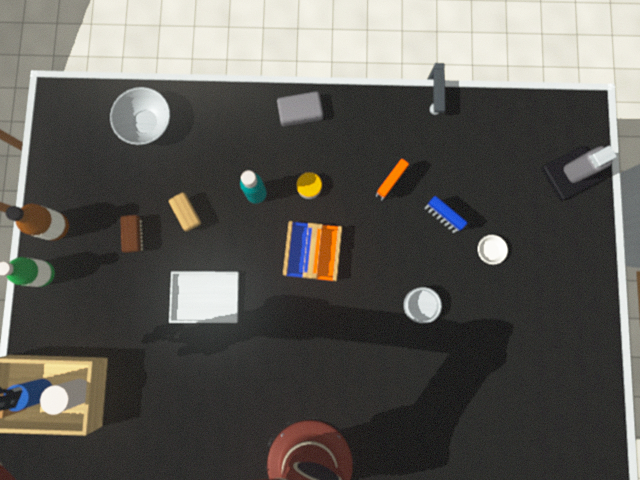

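View pics/wrist0.png

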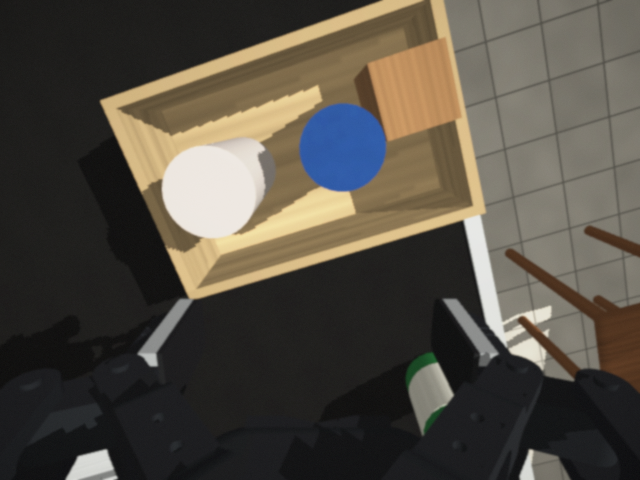

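```bash
cat > h.py <<'E'
import numpy as np, cv2
from station import arm, snapshot, camera_info
from scipy.spatial.transform import Rotation as Ro
def cam(n):
    c=camera_info(n); K=np.array([[c['fx'],0,c['cx']],[0,c['fy'],c['cy']],[0,0,1]])
    if 'R' in c: return K,np.array(c['R']),np.array(c['t'])
    T=np.eye(4); T[:3,:3]=Ro.from_quat(arm.read_eef_rot()).as_matrix(); T[:3,3]=arm.read_tool_pos()
    W=np.linalg.inv(T@np.array(c['T_tool_cam'])); return K,W[:3,:3],W[:3,3]
def plane(c,uv,z):
    K,R,t=c; d=R.T@np.linalg.solve(K,np.array([uv[0],uv[1],1.])); o=-R.T@t
    return o+d*(z-o[2])/d[2]
def tri(obs):
    A=np.zeros((3,3)); b=np.zeros(3); L=[]
    for c,uv in obs:
        K,R,t=c; d=R.T@np.linalg.solve(K,np.array([uv[0],uv[1],1.])); d/=np.linalg.norm(d); o=-R.T@t
        P=np.eye(3)-np.outer(d,d); A+=P; b+=P@o; L.append((P,o))
    X=np.linalg.solve(A,b); return X,[np.linalg.norm(P@(X-o)) for P,o in L]
def proj(c,X):
    K,R,t=c; p=K@(R@np.asarray(X,float)+t); return p[:2]/p[2]
def down(yaw):
    # tool x -> -z ; tool y -> (cos yaw, sin yaw,0)
    x=np.array([0,0,-1.]); y=np.array([np.cos(yaw),np.sin(yaw),0]); z=np.cross(x,y)
    return Ro.from_matrix(np.c_[x,y,z]).as_quat()
E
python3 - <<'E'
from h import *
for n,(x0,y0,x1,y1) in dict(scene=(140,170,500,380),top=(100,140,520,340)).items():
    im=cv2.imread(f"pics/{n}0.png")[y0:y1,x0:x1]
    s=800/(x1-x0)
    print(n,s); cv2.imwrite(f"pics/{n}0c.png",cv2.resize(im,None,fx=s,fy=s,interpolation=cv2.INTER_CUBIC))
    c=cam(n); print(-c[1].T@c[2])
print(Ro.from_quat(arm.read_eef_rot()).as_matrix())
c=cam('top')
for nm,uv,z in [("boar",(185,211),.045),("soft",(131,233),.045),("blue",(447,211),.072),("or",(394,178),.072),("bot",(249,178),.165),("tray",(205,297),.01),("rack",(313,250),.03),("hold",(423,304),.035),("dish",(492,249),.02),("tin",(309,185),.03)]:
    p=plane(c,uv,z); print(nm,p.round(3),np.hypot(p[0],p[1]).round(3))
E
```

```text
scene 2.2222222222222223
[ 1.4454157  -0.68260334  0.87406775]
top 1.9047619047619047
[3.57245699e-01 4.22294026e-04 1.30437324e+00]
[[-6.04079911e-04  3.02877118e-01  9.53029426e-01]
 [-1.89877477e-03  9.53027534e-01 -3.02877720e-01]
 [-9.99998015e-01 -1.99255058e-03 -6.09357675e-07]]
boar [0.591 0.322 0.045] 0.673
soft [0.533 0.45  0.045] 0.697
blue [ 0.603 -0.311  0.072] 0.678
or [ 0.68  -0.185  0.072] 0.705
bot [0.647 0.153 0.165] 0.665
tray [0.384 0.268 0.01 ] 0.468
rack [0.505 0.006 0.03 ] 0.505
hold [ 0.382 -0.261  0.035] 0.462
dish [ 0.521 -0.434  0.02 ] 0.678
tin [0.668 0.02  0.03 ] 0.668
```

View pics/scene0c.png

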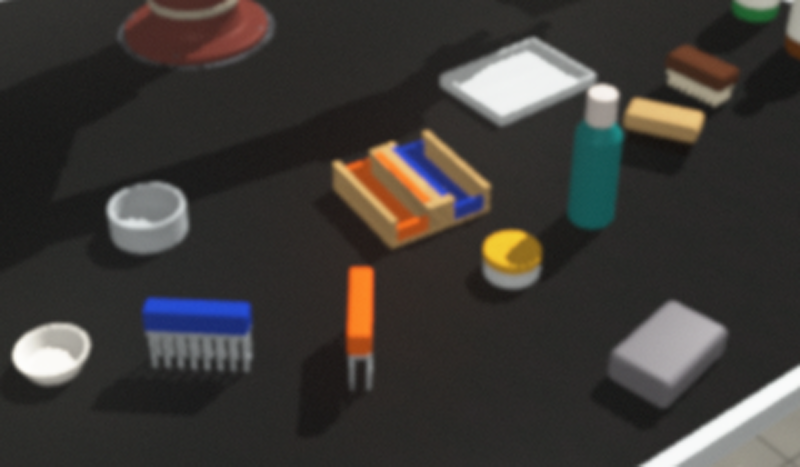

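View pics/top0c.png

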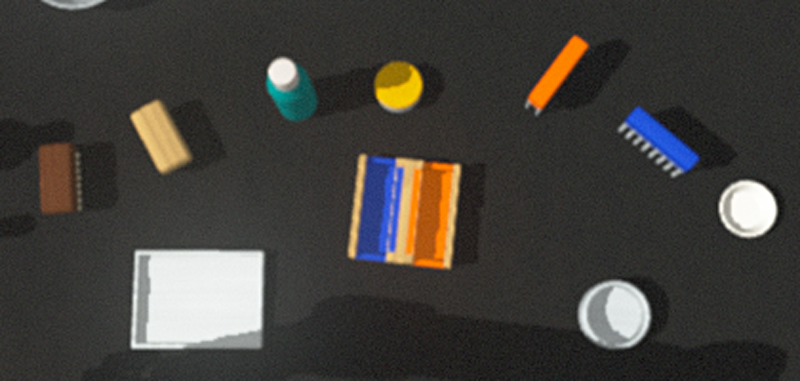

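```bash
cat > views.py <<'E'
from h import *
import pickle
V={}
for i,(x,y) in enumerate([(0.44,0.40),(0.58,0.30),(0.50,0.10),(0.60,0.0),(0.60,-0.20),(0.46,-0.30)]):
    arm.movep([x,y,0.30],down(np.arctan2(y,x)))
    c=cam('wrist'); im=snapshot('wrist')
    V[i]=c; cv2.imwrite(f"pics/w{i}.png",im); print(i,arm.read_time(),arm.read_tool_pos().round(4),arm.read_joint_positions().round(2))
pickle.dump(V,open('V.pkl','wb'))
E
python3 views.py
```

```text
0 1.4417 [0.4382 0.4024 0.2999] [-0.86  0.53  0.13  1.6  -0.08  1.01  0.04]
1 2.2167 [0.5787 0.3022 0.2997] [-0.63  0.63  0.21  1.42 -0.14  1.1   0.08]
2 3.1333 [0.5007 0.1028 0.3001] [-0.45  0.41  0.3   1.83 -0.15  0.91  0.12]
3 3.8083 [0.6002 0.002  0.2993] [-0.26  0.56  0.36  1.59 -0.22  1.03  0.17]
4 4.675 [ 0.6011 -0.1959  0.2998] [ 0.03  0.62  0.44  1.49 -0.29  1.09  0.22]
5 5.45 [ 0.462 -0.298  0.3  ] [ 0.19  0.5   0.53  1.73 -0.3   0.98  0.26]
```

View pics/w0.png

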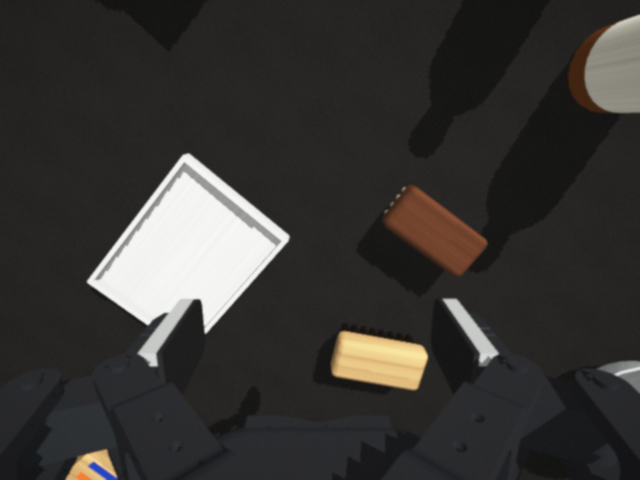

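View pics/w1.png

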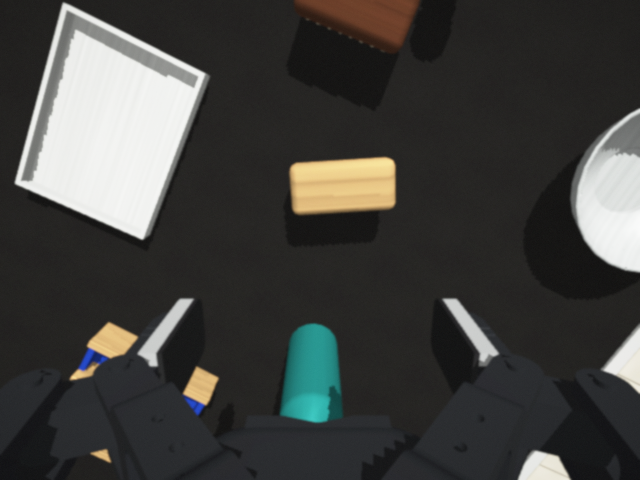

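View pics/w2.png

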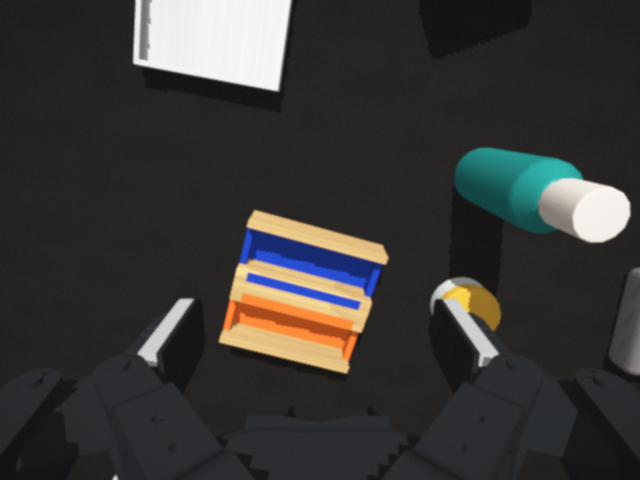

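View pics/w3.png

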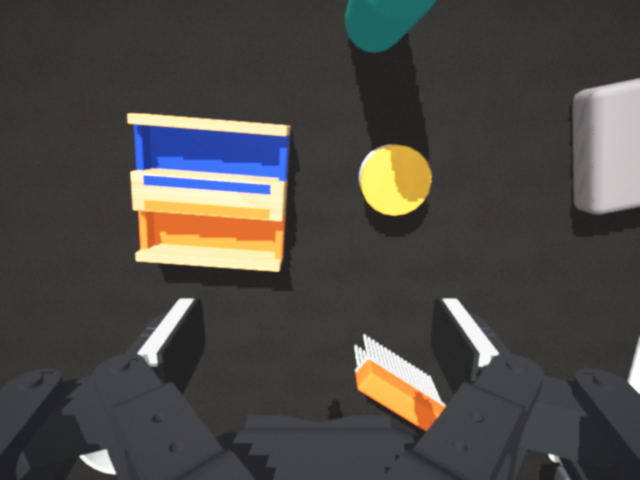

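View pics/w4.png

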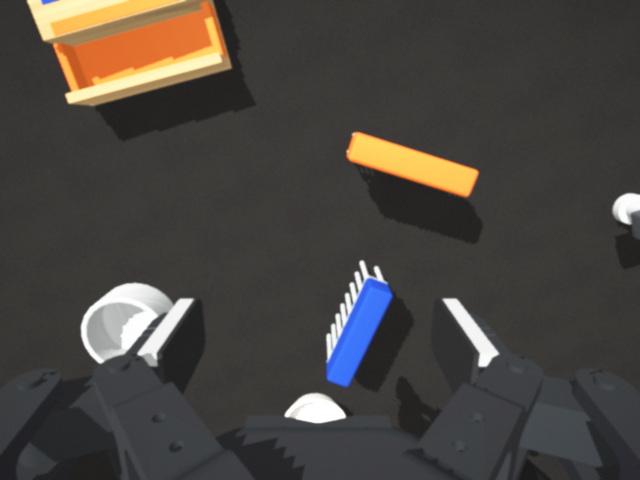

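View pics/w5.png

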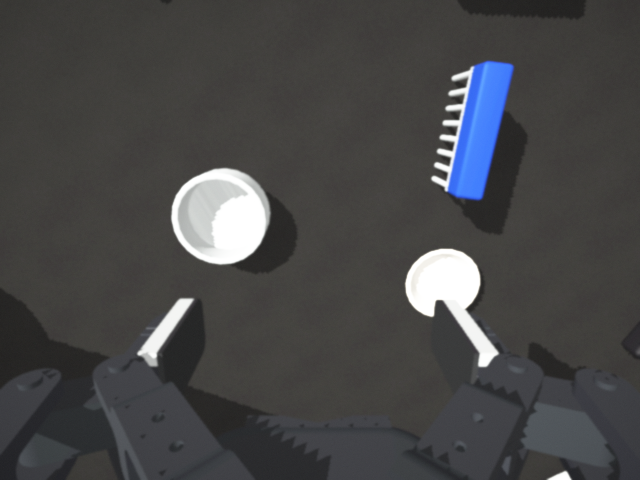

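```bash
cat > zoom.py <<'E'
import cv2,numpy as np,sys
def crop(name,x0,y0,w,h,s):
    im=cv2.imread(f"pics/{name}.png")[y0:y0+h,x0:x0+w]
    o=cv2.resize(im,None,fx=s,fy=s,interpolation=cv2.INTER_CUBIC)
    for u in range((x0+19)//20*20,x0+w,20):
        cv2.line(o,(int((u-x0+.5)*s),0),(int((u-x0+.5)*s),o.shape[0]),(0,255,0) if u%100==0 else (110,110,110),1); cv2.putText(o,str(u),(int((u-x0+.5)*s)+1,9),0,.33,(0,255,255),1)
    for v in range((y0+19)//20*20,y0+h,20):
        cv2.line(o,(0,int((v-y0+.5)*s)),(o.shape[1],int((v-y0+.5)*s)),(0,255,0) if v%100==0 else (110,110,110),1); cv2.putText(o,str(v),(0,int((v-y0+.5)*s)-1),0,.33,(0,255,255),1)
    return o
def grid(out,cs,s=3,cols=2):
    w=max(c[3] for c in cs);h=max(c[4] for c in cs)
    t=[cv2.copyMakeBorder(o:=crop(*c,s),0,h*s-o.shape[0],0,w*s-o.shape[1],0) for c in cs]
    while len(t)%cols:t.append(t[0]*0)
    m=np.vstack([np.hstack(t[i:i+cols]) for i in range(0,len(t),cols)]); print(m.shape); cv2.imwrite(f"pics/{out}.png",m)
if __name__=="__main__":
    grid("z1",[("w0",320,170,180,230),("w1",270,0,180,230)],s=2)
    grid("z1",[("w0",325,180,170,95),("w0",325,320,170,80),("w1",280,0,170,95),("w1",280,140,170,80)],s=2)
    grid("z2",[("w3",345,325,130,110),("w4",310,120,180,110),("w4",310,250,130,150),("w5",420,50,130,150)],s=2)
    grid("z3",[("w2",210,200,190,190),("w3",120,100,190,190)],s=2)
    grid("z4",[("w0",80,140,215,215),("w1",5,0,215,250)],s=1)
    grid("z5",[("w4",70,270,150,110),("w5",160,155,150,110),("w2",440,130,200,130),("w3",330,0,120,60)],s=2)
E
python3 zoom.py
```

```text
(460, 720, 3)
(380, 680, 3)
(600, 720, 3)
(380, 760, 3)
(250, 430, 3)
(520, 800, 3)
```

View pics/z1.png

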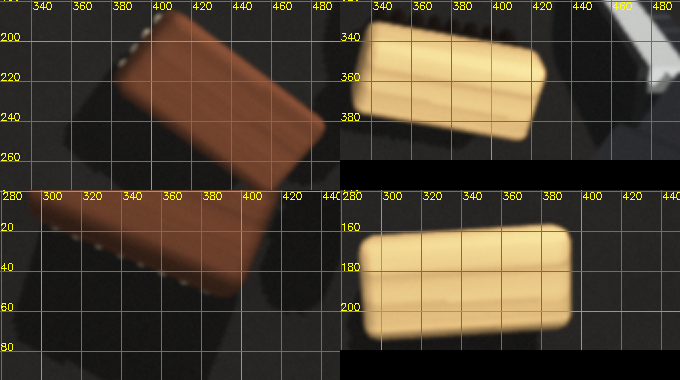

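View pics/z2.png

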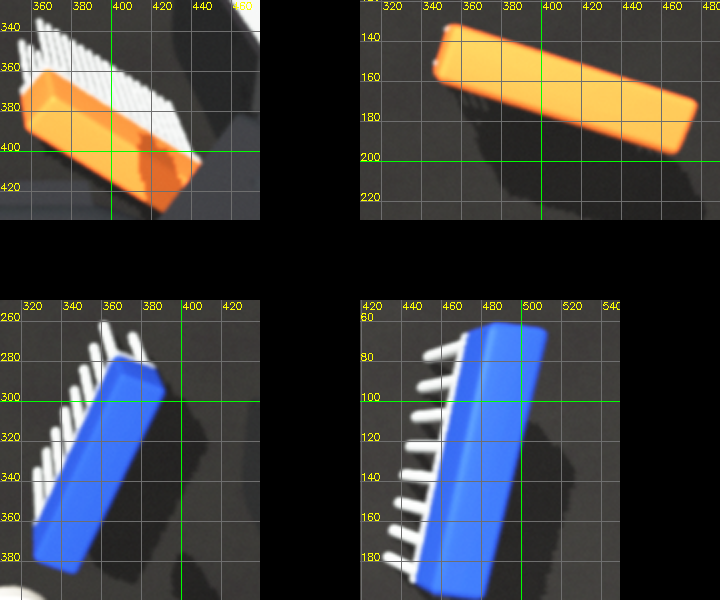

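View pics/z3.png

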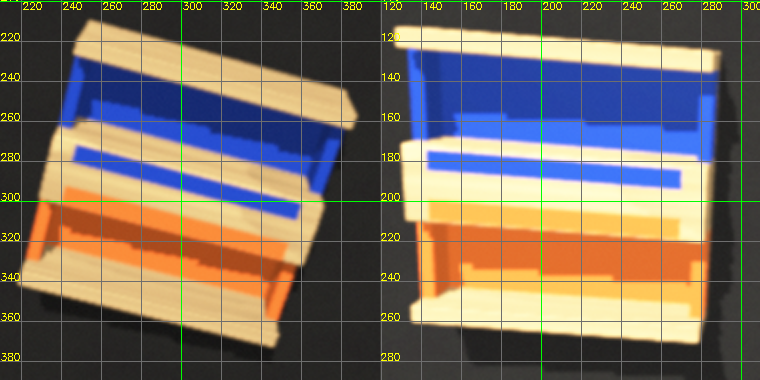

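View pics/z5.png

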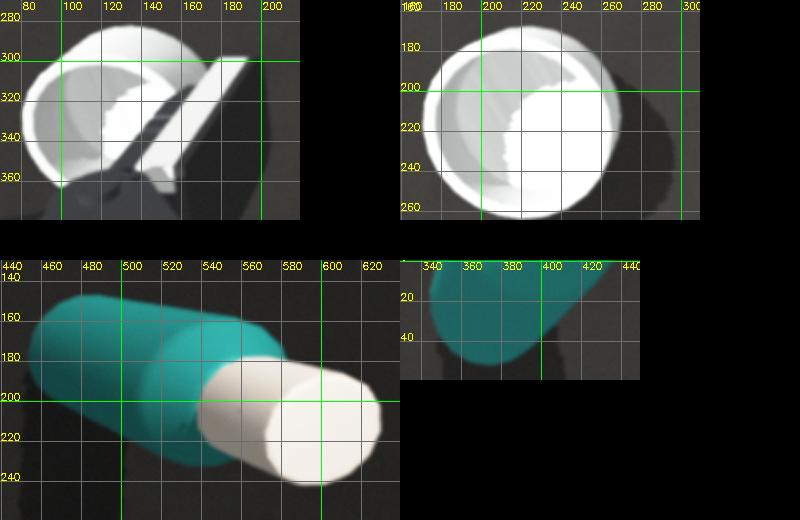

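```bash
cat > fit.py <<'E'
from h import *
import pickle
from scipy.optimize import minimize
SS=4
def box(x0,x1,y0,y1,z0,z1): return np.array([[x,y,z] for x in(x0,x1) for y in(y0,y1) for z in(z0,z1)])/1000.
def cyl(r,z0,z1,r1=None):
    a=np.linspace(0,2*np.pi,48,endpoint=False); r1=r if r1 is None else r1
    return np.vstack([np.c_[r*np.cos(a),r*np.sin(a),a*0+z0],np.c_[r1*np.cos(a),r1*np.sin(a),a*0+z1]])/1000.
M=dict(brush=[box(-45,45,-22,22,22,45)],comb=[box(-50,50,-11,11,46,72)],tray=[box(-61.5,61.5,-82,82,0,16)],
 rack=[box(-66,66,-65,-57,0,36),box(-66,66,57,65,0,36),box(-66,66,-17,17,0,36),box(-66,66,-60,60,0,24)],
 holder=[cyl(42,0,35)],body=[cyl(26,0,112),cyl(26,112,129,16)],cap=[cyl(16,129,165)],bottle=[cyl(26,0,112),cyl(26,112,129,16),cyl(16,129,165)],dish=[cyl(30,0,22,36)],tin=[cyl(31,0,30)])
def mask(im,kind):
    h,s,v=[x.astype(int) for x in cv2.split(cv2.cvtColor(im,cv2.COLOR_BGR2HSV))]
    if kind=='light': return (v>90)
    if kind=='blue': return (s>150)&(abs(h-112)<14)&(v>70)
    if kind=='orange': return (s>130)&(h<22)&(v>90)
    if kind=='brown': return (s>90)&((h<16)|(h>170))&(v>45)
    if kind=='wood': return (s>60)&(v>110)&(h>10)&(h<30)
    if kind=='teal': return (s>90)&(abs(h-88)<12)&(v>50)
    if kind=='bottle': return ((s>90)&(abs(h-88)<12)&(v>50))|((s<80)&(v>80))
def valid(n):
    ok=np.ones((480,640),bool)
    if n[0]=='w':
        ok[290:,:208]=0; ok[290:,430:]=0; ok[408:,:]=0
    return ok
def fit(model,views,kind,init,yaw=True,zfree=True):
    # views: list (img name, cam, roi(x0,y0,x1,y1))
    D=[]
    for n,c,(x0,y0,x1,y1) in views:
        im=cv2.imread(f"pics/{n}.png"); m=mask(im,kind)[y0:y1,x0:x1]; m=cv2.morphologyEx(m.astype(np.uint8),cv2.MORPH_OPEN,np.ones((3,3)))
        D.append((c,x0,y0,m.astype(np.float32),valid(n)[y0:y1,x0:x1],n))
    def render(p,c,x0,y0,sh):
        ca,sa=np.cos(p[3]),np.sin(p[3]); R=np.array([[ca,-sa,0],[sa,ca,0],[0,0,1]])
        o=np.zeros((sh[0]*SS,sh[1]*SS),np.uint8)
        for P in M[model]:
            X=P@R.T+p[:3]; K,Rc,t=c; q=(X@Rc.T+t)@K.T; q=q[:,:2]/q[:,2:]
            q=(q-[x0,y0]+.5)*SS-.5
            hull=cv2.convexHull((q*16).astype(np.int32).reshape(-1,1,2)); cv2.fillConvexPoly(o,hull,1,shift=4)
        return cv2.resize(o.astype(np.float32),(sh[1],sh[0]),interpolation=cv2.INTER_AREA)
    def full(p): 
        q=np.array([p[0]/100,p[1]/100,0,init[3]]); i=2
        if zfree: q[2]=p[i]/100;i+=1
        if yaw: q[3]=init[3]+p[i]/10
        return q
    def cost(p):
        q=full(p); return sum((abs(render(q,c,x0,y0,m.shape)-m)*ok).sum()/ (m*ok).sum() for c,x0,y0,m,ok,n in D)/len(D)
    p0=[init[0]*100,init[1]*100]+([0.] if zfree else [])+([0.] if yaw else [])
    best=None
    for step in (2.,.6,.3):
        sx=np.vstack([p0]+[np.array(p0)+step*e for e in np.eye(len(p0))])
        r=minimize(cost,p0,method='Nelder-Mead',options=dict(initial_simplex=sx,maxiter=400,xatol=1e-3,fatol=1e-5)); p0=r.x
    q=full(r.x)
    each=[round(float((abs(render(q,c,x0,y0,m.shape)-m)*ok).sum()/(m*ok).sum()),3) for c,x0,y0,m,ok,n in D]
    return q,each,D,render
def show(out,model,q,D,render,s=2):
    t=[]
    for c,x0,y0,m,ok,n in D:
        im=cv2.imread(f"pics/{n}.png")[y0:y0+m.shape[0],x0:x0+m.shape[1]].copy()
        im=cv2.resize(im,None,fx=s,fy=s); r=cv2.resize(render(q,c,x0,y0,m.shape),None,fx=s,fy=s)
        cs,_=cv2.findContours((r>.5).astype(np.uint8),0,2); cv2.drawContours(im,cs,-1,(0,255,0),1)
        mm=cv2.resize(m,None,fx=s,fy=s); cs,_=cv2.findContours((mm>.5).astype(np.uint8),0,2); cv2.drawContours(im,cs,-1,(255,0,255),1)
        t.append(im)
    H=max(i.shape[0] for i in t); cv2.imwrite(f"pics/{out}.png",np.hstack([cv2.copyMakeBorder(i,0,H-i.shape[0],0,6,0) for i in t]))
E
cat > run1.py <<'E'
from fit import *
V=pickle.load(open('V.pkl','rb')); T=cam('top'); S=cam('scene')
d=np.deg2rad
J={
'boar':('brush',[('w0',V[0],(310,310,430,408)),('w1',V[1],(270,130,420,240)),('top0',T,(160,185,210,240)),('scene0',S,(415,208,465,240))],'wood',[.591,.322,0,d(31)]),
'soft':('brush',[('w0',V[0],(360,170,500,290)),('w1',V[1],(280,0,440,70)),('top0',T,(110,205,150,260))],'brown',[.533,.45,0,d(0)]),
'orange':('comb',[('w4',V[4],(330,120,500,210)),('w3',V[3],(340,320,430,408)),('top0',T,(370,150,415,200)),('scene0',S,(290,285,315,335))],'orange',[.68,-.185,0,d(-35)]),
'blue':('comb',[('w4',V[4],(310,250,420,400)),('w5',V[5],(420,50,530,210)),('top0',T,(420,190,475,240)),('scene0',S,(195,298,260,340))],'blue',[.603,-.311,0,d(50)]),
'tray':('tray',[('w0',V[0],(70,140,310,340)),('w1',V[1],(0,0,225,250)),('top0',T,(160,262,248,332))],'light',[.384,.268,0,0]),
'rack':('rack',[('w2',V[2],(205,195,400,380)),('w3',V[3],(115,100,305,290)),('top0',T,(275,212,350,290))],'light',[.505,.006,0,0]),
'holder':('holder',[('w5',V[5],(160,155,285,280)),('w4',V[4],(70,270,208,290)),('top0',T,(395,280,450,330))],'light',[.382,-.261,0,0]),
'bottle':('bottle',[('w2',V[2],(440,130,640,260)),('w1',V[1],(260,310,380,408)),('w3',V[3],(330,0,450,70)),('scene0',S,(385,200,430,285)),('top0',T,(230,160,280,215))],'bottle',[.647,.153,0,0]),
'dish':('dish',[('w5',V[5],(390,240,500,290)),('top0',T,(470,230,515,270)),('scene0',S,(140,310,190,350))],'light',[.521,-.434,0,0]),
'tin':('tin',[('w3',V[3],(345,130,450,230)),('top0',T,(290,165,330,205)),('scene0',S,(350,270,390,305))],'light',[.668,.02,0,0]),
}
import sys
R={}
for k,(m,v,kind,i0) in J.items():
    if len(sys.argv)>1 and k not in sys.argv[1:]: continue
    q,e,D,r=fit(m,v,kind,i0,yaw=m in('brush','comb','tray','rack'))
    R[k]=q; print(k,(q[:3]*1000).round(1),'yaw',np.rad2deg(q[3]).round(1),e); show('f_'+k,m,q,D,r,s=2)
pickle.dump(R,open('R.pkl','wb'))
E
time python3 run1.py
python3 - <<'E'
import cv2,numpy as np
def st(out,ks):
    ims=[cv2.imread(f'pics/f_{k}.png') for k in ks]; W=max(i.shape[1] for i in ims)
    m=np.vstack([cv2.copyMakeBorder(i,0,6,0,W-i.shape[1],0) for i in ims]); s=min(1,800/m.shape[1],600/m.shape[0]); cv2.imwrite(f'pics/{out}.png',cv2.resize(m,None,fx=s,fy=s,interpolation=cv2.INTER_AREA))
st('s1',['boar','soft']);st('s2',['orange','blue']);st('s3',['tray']);st('s4',['rack']);st('s5',['holder','bottle']);st('s6',['dish','tin'])
E
```

```text
boar [590.1 327.    1.9] yaw 31.2 [0.163, 0.08, 0.112, 0.189]
soft [531.7 457.2   1.4] yaw 6.6 [0.078, 0.041, 0.165]
orange [ 683.1 -181.7    5. ] yaw -35.5 [0.373, 0.069, 0.117, 0.153]
blue [ 600.1 -313.8    3.7] yaw 50.7 [0.142, 0.14, 0.111, 0.148]
tray [384.2 272.6   3.2] yaw 1.6 [0.02, 0.008, 0.042]
rack [503.4  10.1   3.2] yaw -4.4 [0.013, 0.014, 0.047]
holder [ 380.1 -259.4    3.4] yaw 0.0 [0.03, 0.059, 0.062]
bottle [648.7 156.2   1.7] yaw 0.0 [0.034, 0.014, 0.016, 0.259, 0.075]
dish [ 518.9 -431.9    5.2] yaw 0.0 [0.05, 0.086, 0.071]
tin [668.7  21.5   3.8] yaw 0.0 [0.035, 0.068, 0.059]
real	0m9.692s
user	0m8.755s
sys	0m0.596s
```

View pics/s1.png

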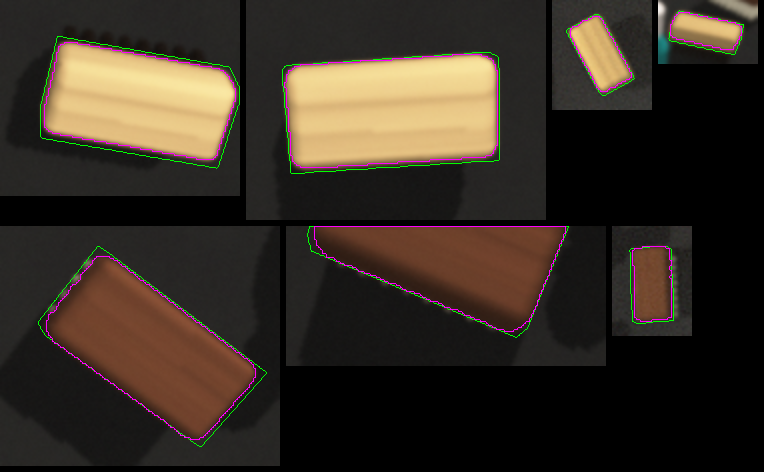

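View pics/s2.png

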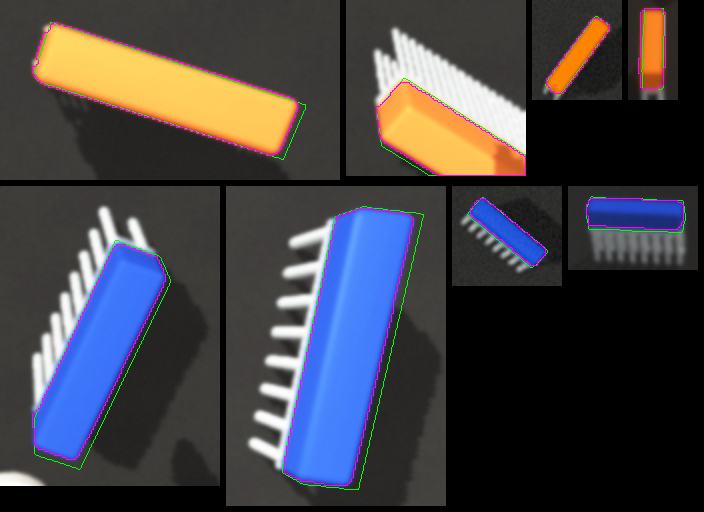

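View pics/s4.png

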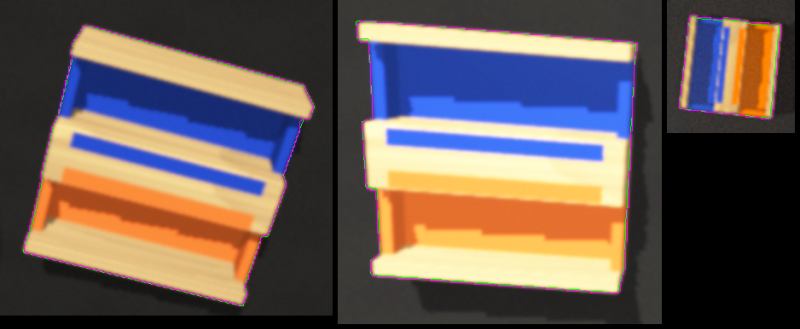

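View pics/s5.png

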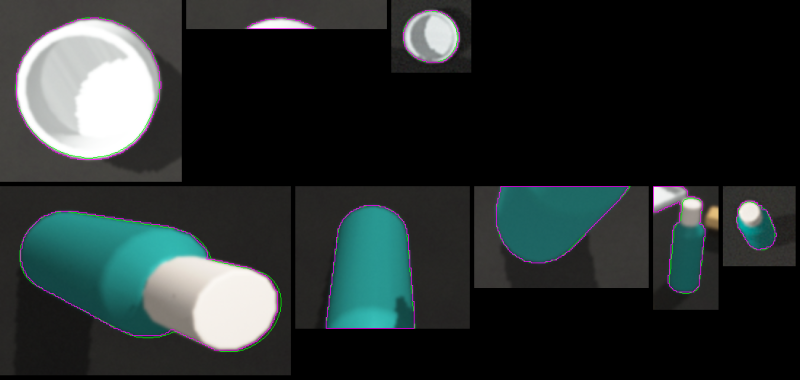

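```bash
cat > pp.py <<'E'
from h import *
import pickle
R=pickle.load(open('R.pkl','rb'))
def loc(k,x,y):
    q=R[k]; c,s=np.cos(q[3]),np.sin(q[3]); return np.array([q[0]+c*x-s*y,q[1]+s*x+c*y])
def st(m=''):
    print(m,'t',round(arm.read_time(),2),'tcp',arm.read_tool_pos().round(4),'F',np.round(arm.read_ft_force(),1),'open',round(float(arm.read_opening()),3))
def near(p,yaw):
    """pick yaw or yaw+pi by IK cost"""
    j0=arm.read_joint_positions(); best=None
    for y in (yaw,yaw+np.pi):
        j=arm.ik(list(p),down(y))
        if j is None: continue
        c=np.abs(np.array(j)-j0).max()
        if abs(j[6])>2.6 or abs(j[2])>1.2: c+=5
        if best is None or c<best[0]: best=(c,y,np.round(j,2))
    print('ik',best); return best[1]
def pick(xy,yaw,zg,zup,op=0.9,effort=40,pre=None):
    arm.move_gripper(op)
    y=near([*xy,zg],yaw)
    arm.movep([*xy,zup],down(y)); arm.pause(.2)
    arm.line_to([*xy,zg+.02],velocity=.2); arm.line_to([*xy,zg],velocity=.05); arm.pause(.2); st('at grasp')
    arm.move_gripper(0.0,effort); arm.pause(.2); st('closed')
    return y
def lower(xy,z,f0,floor,dz=.001,thr=2.):
    """step down from z to floor until the vertical force changes"""
    while z>floor:
        z-=dz; arm.line_to([*xy,z],velocity=.03); arm.pause(.05)
        f=arm.read_ft_force()[2]-f0
        if f>thr: print('contact at',round(z,4),round(float(f),2)); break
    return z
def place(xy,yaw,zp,zup,opn,vel=.3,rise=.06):
    arm.movep([*xy,zup],down(yaw)); arm.pause(.3)
    arm.line_to([*xy,zp+.02],velocity=.1); arm.line_to([*xy,zp+.005],velocity=.05); arm.pause(.3)
    f0=arm.read_ft_force()[2]; st('above place')
    z=lower(xy,zp+.005,f0,zp-.004); st('down')
    cur=arm.read_opening(); arm.move_gripper(opn); arm.pause(.3); st('released')
    arm.line_to([*xy,z+rise],velocity=.08)
E
cat > a1.py <<'E'
from pp import *
q=R['boar']; zg=.036+.054
y=pick(q[:2],q[3]+np.pi/2,zg,zg+.10)
arm.line_to([*q[:2],zg+.10],velocity=.15); st('lifted')
c=cam('wrist'); cv2.imwrite('pics/g1.png',snapshot('wrist'))
print(arm.read_joint_positions().round(2))
E
python3 a1.py
```

```text
ik (np.float64(1.123884894303651), np.float64(2.1147868896165645), array([-0.42,  0.9 , -0.21,  1.52,  0.24,  0.75,  1.38]))
at grasp t 9.53 tcp [0.5903 0.3272 0.0903] F [-0.8 -0.3 -0.5] open 0.903
closed t 10.12 tcp [0.5904 0.3271 0.0904] F [-0.4  0.7  3.7] open 0.511
lifted t 10.94 tcp [0.5893 0.3265 0.1887] F [-0.8 -0.  -1.8] open 0.512
[-0.43  0.77 -0.21  1.47  0.18  0.92  1.43]
```

View pics/g1.png

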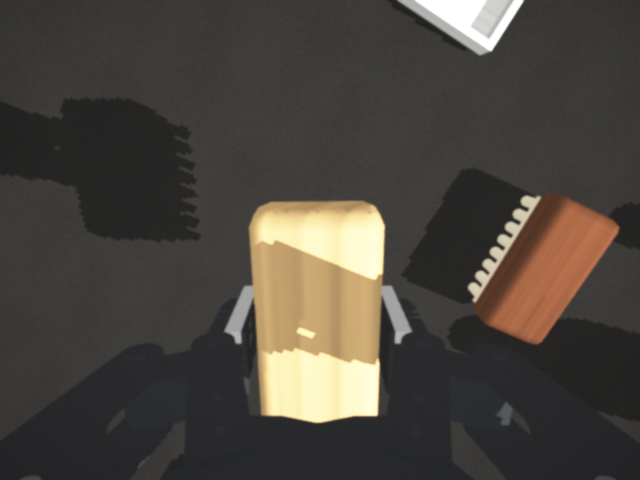

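```bash
cat > a2.py <<'E'
from pp import *
xy=loc('tray',0,-.042); zg=.09
y=near([*xy,zg],R['tray'][3]+np.pi/2)
place(xy,y,zg+.004,zg+.09,.75,rise=.10)
cv2.imwrite('pics/p1.png',snapshot('wrist')); pickle.dump(cam('wrist'),open('p1.pkl','wb'))
print(arm.read_joint_positions().round(2))
E
python3 a2.py
```

```text
ik (np.float64(0.7154109752447424), np.float64(1.5985774518035643), array([-0.55,  0.68, -0.05,  2.18,  0.11,  0.28,  0.9 ]))
above place t 13.76 tcp [0.3854 0.2306 0.0991] F [-0.2 -0.  -1.7] open 0.509
contact at 0.094 5.04
down t 15.26 tcp [0.3854 0.2306 0.0943] F [-0.8 -0.4  3.4] open 0.511
released t 15.89 tcp [0.3853 0.2306 0.094 ] F [-0.2 -0.1  0.9] open 0.746
[-0.52  0.48 -0.09  2.11  0.08  0.56  0.92]
```

View pics/p1.png

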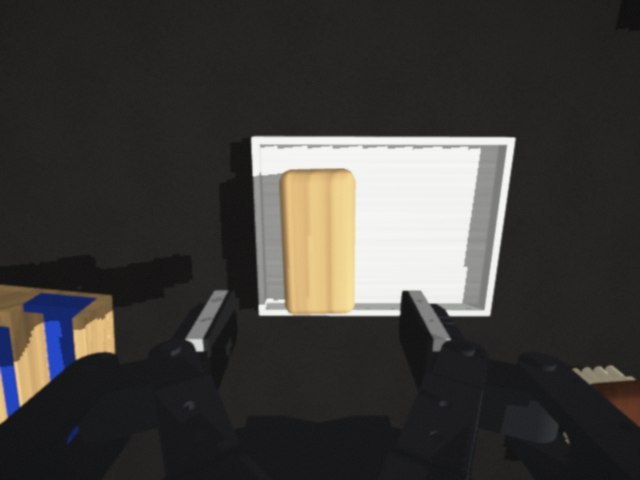

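```bash
cat > a3.py <<'E'
from pp import *
q=R['soft']; zg=.09
y=pick(q[:2],q[3]+np.pi/2,zg,zg+.10)
arm.line_to([*q[:2],zg+.10],velocity=.15); st('lifted')
cv2.imwrite('pics/g2.png',snapshot('wrist'))
xy=loc('tray',0,.042)
y=near([*xy,zg],R['tray'][3]+np.pi/2)
place(xy,y,zg+.004,zg+.09,.72,rise=.10)
cv2.imwrite('pics/p2.png',snapshot('wrist'))
print(arm.read_joint_positions().round(2))
E
python3 a3.py
```

```text
ik (np.float64(0.6740667240558813), np.float64(1.6865114390662272), array([-0.69,  0.93, -0.11,  1.43,  0.12,  0.79,  0.85]))
at grasp t 20.18 tcp [0.5318 0.4574 0.0903] F [ 0.3 -0.  -0.5] open 0.903
closed t 20.77 tcp [0.5319 0.4574 0.0903] F [-0.8 -0.1  2.2] open 0.507
lifted t 21.59 tcp [0.531  0.4567 0.1887] F [-0.1 -1.  -1.6] open 0.511
ik (np.float64(0.6773047904839418), np.float64(1.5985774518035643), array([-0.69,  0.72, -0.06,  2.06,  0.11,  0.37,  0.76]))
above place t 24.34 tcp [0.3831 0.3146 0.0992] F [-0.4  0.5 -1.3] open 0.511
contact at 0.094 4.46
down t 25.84 tcp [0.3831 0.3147 0.0942] F [-0.9 -0.9  3.2] open 0.505
released t 26.46 tcp [0.383  0.3145 0.094 ] F [ 0.5 -0.3 -0.1] open 0.717
[-0.67  0.53 -0.09  1.99  0.08  0.62  0.78]
```

View pics/p2.png

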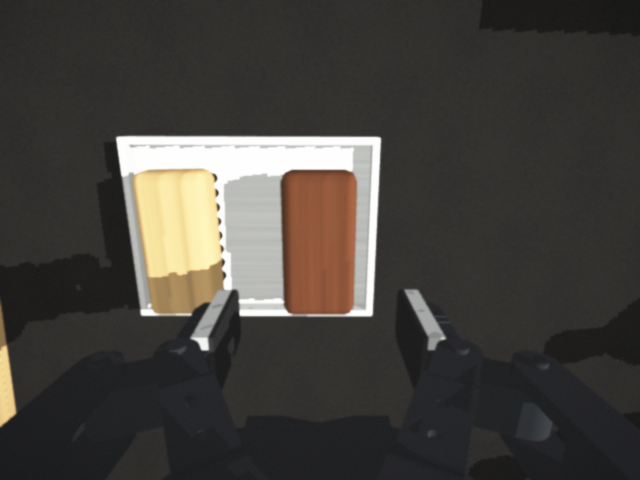

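View pics/g2.png

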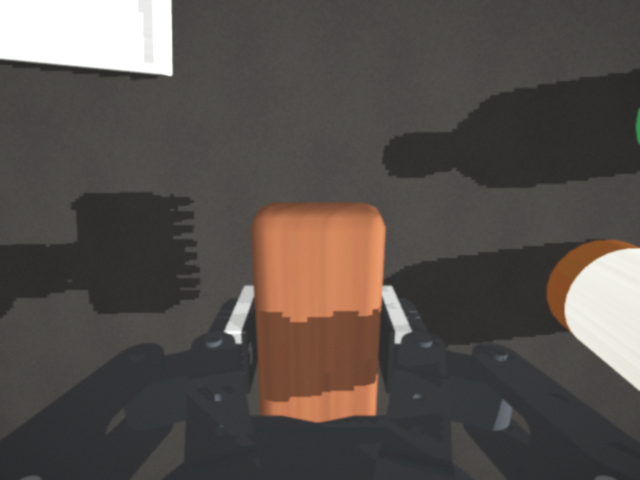

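```bash
cat > a4.py <<'E'
from pp import *
q=R['bottle']; zg=.204
p=arm.read_tool_pos(); arm.line_to([p[0],p[1],.30],velocity=.2)
y=pick(q[:2],np.arctan2(q[1],q[0])+np.pi/4,zg,.30,op=.75,effort=35)
arm.line_to([*q[:2],.325],velocity=.12); st('lifted')
cv2.imwrite('pics/g3.png',snapshot('wrist')); cv2.imwrite('pics/g3s.png',snapshot('scene'))
print(arm.read_joint_positions().round(2))
E
python3 a4.py
```

```text
ik (np.float64(0.38195396851066565), np.float64(1.021722007548356), array([-0.32,  0.74,  0.09,  1.48, -0.08,  0.92,  0.81]))
at grasp t 31.48 tcp [0.6489 0.1562 0.2043] F [ 0.1 -0.2  1.1] open 0.751
closed t 32.3 tcp [0.6487 0.1562 0.204 ] F [-0.1 -0.4  0. ] open -0.003
lifted t 33.46 tcp [0.6482 0.1562 0.3239] F [-0.3  0.7  0.3] open -0.004
[-0.32  0.63  0.1   1.34 -0.06  1.18  0.8 ]
```

View pics/g3.png

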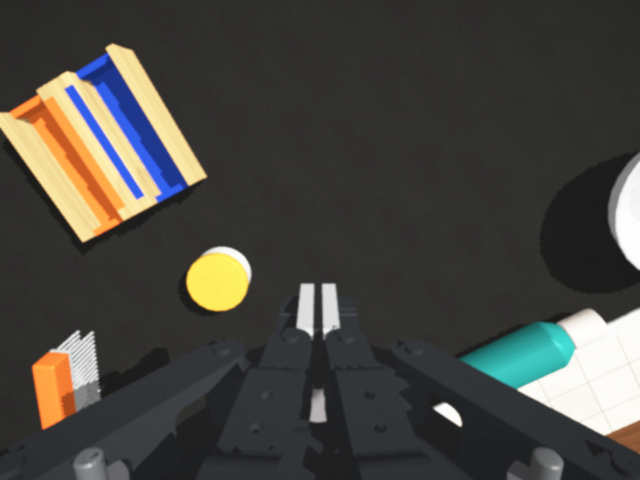

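View pics/g3s.png

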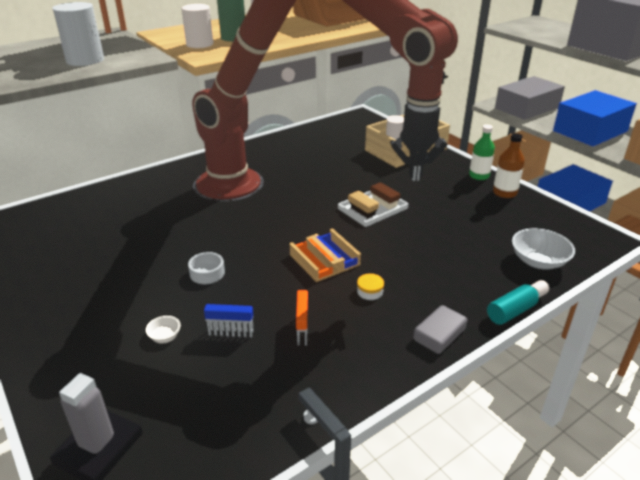

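```bash
python3 - <<'E'
from h import *
cv2.imwrite('pics/t4.png',snapshot('top')); im=snapshot('scene'); cv2.imwrite('pics/s4b.png',im); print(arm.read_time())
from zoom import grid
grid('z6',[('t4',140,60,180,160),('s4b',460,220,180,160)],s=2)
E
```

```text
33.6583
(320, 720, 3)
```

View pics/t4.png

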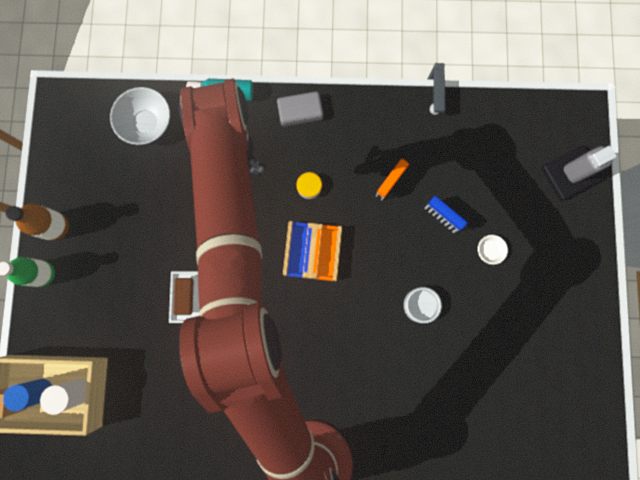

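View pics/z6.png

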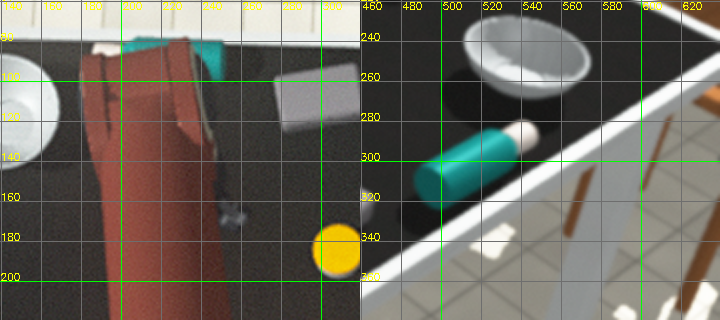

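```bash
cat > a5.py <<'E'
from pp import *
V=pickle.load(open('V.pkl','rb'))
for n,(x,y) in (('w6',(.62,.26)),('w7',(.64,.10))):
    arm.movep([x,y,.30],down(np.arctan2(y,x)+np.pi/2)); arm.pause(.15)
    V[n]=cam('wrist'); cv2.imwrite(f'pics/{n}.png',snapshot('wrist')); st(n)
cv2.imwrite('pics/t5.png',snapshot('top'))
pickle.dump(V,open('V.pkl','wb')); print(arm.read_joint_positions().round(2))
print(plane(cam('top'),(228,90),.026),plane(cam('top'),(190,88),.026),plane(cam('top'),(228,75),.0))
E
python3 a5.py
```

```text
w6 t 34.53 tcp [0.6209 0.2581 0.3003] F [-0.3 -1.3 -1.1] open -0.003
w7 t 35.42 tcp [0.6397 0.1022 0.3   ] F [-0.   0.1  0.1] open -0.001
[-0.14  0.62 -0.09  1.43  0.05  1.09  1.49]
[0.91337676 0.23576611 0.026     ] [0.91637008 0.33403096 0.026     ] [0.96629423 0.24268284 0.        ]
```

View pics/w6.png

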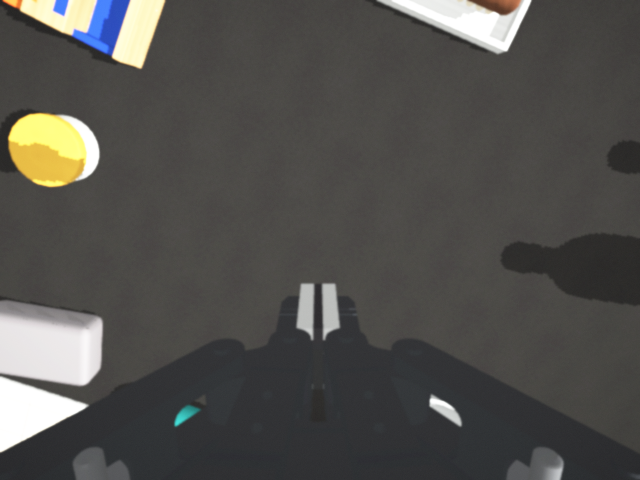

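View pics/w7.png

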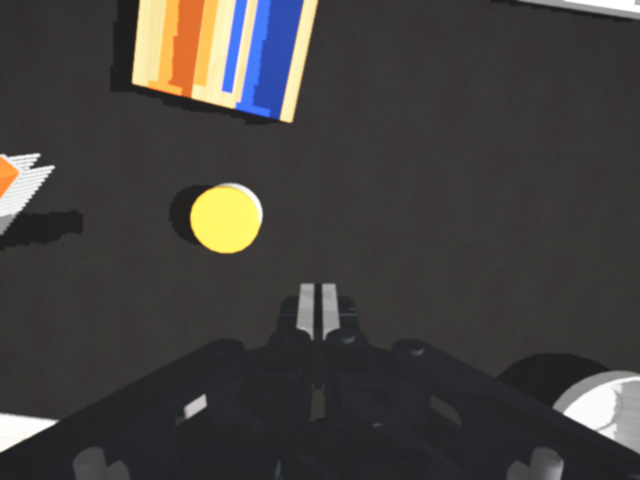

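View pics/t5.png

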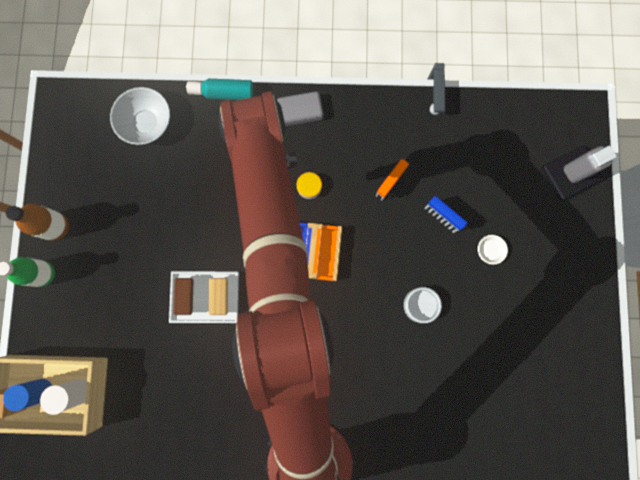

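```bash
cat >> h.py <<'E'
def ori(d,yv):
    """tool x along d, tool y as near yv as possible"""
    d=np.asarray(d,float)/np.linalg.norm(d); yv=np.asarray(yv,float); y=yv-d*(yv@d); y/=np.linalg.norm(y)
    return Ro.from_matrix(np.c_[d,y,np.cross(d,y)]).as_quat()
E
python3 - <<'E'
from h import *
T=cam('top');S=cam('scene')
for uv in [(252,89),(187,88),(203,89)]: print(uv,plane(T,uv,.026).round(3))
print('rail',plane(T,(228,78),0).round(3), 'outer bottle',plane(T,(228,79.5),.03).round(3),'inner',plane(T,(228,98),.02).round(3))
print('scene cap',plane(S,(540,287),.026).round(3),'foot',plane(S,(494,310),.026).round(3), 'rail', plane(S,(520,318),0).round(3))
print('joints',arm.read_joint_positions().round(2))
tip=np.array([.915,.245,.060])
for b in (20,30,40,50,60):
  for ph in (0,15,25):
    b_=np.deg2rad(b); p_=np.deg2rad(ph); d=np.array([np.sin(b_)*np.cos(p_),np.sin(b_)*np.sin(p_),-np.cos(b_)])
    for yv in ([0,1,0],[0,-1,0],[1,0,0],[-1,0,0]):
        j=arm.ik(list(tip-.073*d),ori(d,yv)); 
        if j is not None: print(b,ph,yv,np.round(j,2))
E
```

```text
(252, 89) [0.918 0.174 0.026]
(187, 88) [0.916 0.342 0.026]
(203, 89) [0.914 0.3   0.026]
rail [0.958 0.242 0.   ] outer bottle [0.94  0.236 0.03 ] inner [0.894 0.236 0.02 ]
scene cap [0.912 0.335 0.026] foot [0.902 0.184 0.026] rail [0.938 0.237 0.   ]
joints [-0.14  0.62 -0.09  1.43  0.05  1.09  1.49]
20 0 [0, 1, 0] [-0.33  1.14  0.03  0.81  0.11  0.86  1.19]
20 0 [0, -1, 0] [-0.61  1.32  1.13  0.83 -1.13  1.09 -1.43]
20 0 [1, 0, 0] [-0.45  1.17  0.43  0.82 -0.36  0.88 -0.15]
20 0 [-1, 0, 0] [-0.21  1.16 -0.36  0.8   0.55  0.93  2.57]
20 15 [0, 1, 0] [-0.28  1.13 -0.03  0.83  0.05  0.83  1.27]
20 15 [0, -1, 0] [-0.59  1.32  1.13  0.85 -1.24  1.11 -1.34]
20 15 [1, 0, 0] [-0.4   1.15  0.36  0.84 -0.42  0.86 -0.1 ]
20 15 [-1, 0, 0] [-0.16  1.16 -0.41  0.82  0.49  0.88  2.61]
20 25 [0, 1, 0] [-0.24  1.14 -0.07  0.82  0.    0.84  1.33]
20 25 [0, -1, 0] [-0.56  1.32  1.13  0.84 -1.3   1.15 -1.3 ]
20 25 [1, 0, 0] [-0.37  1.15  0.32  0.83 -0.46  0.87 -0.07]
20 25 [-1, 0, 0] [-0.13  1.16 -0.45  0.81  0.44  0.89  2.65]
30 0 [0, 1, 0] [-0.38  1.07  0.12  1.05  0.15  0.53  1.11]
30 0 [0, -1, 0
[... 2114 characters left out ...]
  1.1  -0.39  1.46  2.34  0.71 -0.77]
60 0 [0, -1, 0] [-0.45  1.07  0.12  1.47  2.48  0.47  1.88]
60 0 [1, 0, 0] [-0.68  1.15  0.56  1.48  2.92  0.34  2.71]
60 0 [-1, 0, 0] [-0.19  1.1  -0.39  1.46  2.34  0.71  0.8 ]
60 15 [0, 1, 0] [ 0.23  1.37 -1.15  1.49  2.53  0.81 -0.19]
60 15 [0, -1, 0] [-0.17  1.07 -0.23  1.5   2.9   0.49  1.81]
60 15 [1, 0, 0] [-0.29  1.06 -0.01  1.51  3.07  0.47  2.71]
60 15 [-1, 0, 0] [ 0.23  1.37 -1.15  1.49  2.53  0.81  1.02]
60 25 [0, 1, 0] [ 0.29  1.37 -1.15  1.47  2.52  0.59 -0.16]
60 25 [0, -1, 0] [ 0.23  1.28 -0.96  1.47  2.62  0.51  2.71]
60 25 [1, 0, 0] [-0.02  1.1  -0.39  1.48  3.18  0.41  2.77]
60 25 [-1, 0, 0] [ 0.29  1.37 -1.15  1.47  2.52  0.59  0.89]
```

```bash
python3 - <<'E'
from pp import *
h=.075
H=R['holder'][:2]
def feas(g,d,yv,off=.052):
    d=np.array(d)/np.linalg.norm(d); return arm.ik(list(np.array(g)-off*d),ori(d,yv))
print('drag straddle')
for x in (.911,.85,.76):
  for b in (0,8,15):
    b_=np.deg2rad(b); d=[np.sin(b_),0,-np.cos(b_)]
    for s in (1,-1):
        j=feas([x,.253,.045],d,[s,0,0]); print(x,b,s,None if j is None else np.round(j,2))
print('pick leaning')
for a in (0,20,30,45):
  a_=np.deg2rad(a)
  for x in (.80,.74,.68):
    for s in (1,-1):
        j=feas([x,.253,.03],[0,-np.sin(a_),-np.cos(a_)],[s,0,0]); print(a,x,s,None if j is None else np.round(j,2))
print('place')
for a in (0,10,20,30,45):
  a_=np.deg2rad(a); 
  for psi in range(-180,180,30):
    p=np.deg2rad(psi); d=np.array([np.cos(a_)*np.cos(p),np.cos(a_)*np.sin(p),-np.sin(a_)])
    for s in (1,-1):
      yv=s*np.array([-np.sin(p),np.cos(p),0])
      o=[feas([*H,z],d,yv) for z in (.005+h,.005+h+.08)]
      if all(q is not None for q in o): print(a,psi,s,np.round(o[0],2),np.round(o[1],2))
E
```

```text
drag straddle
0.911 0 1 None
0.911 0 -1 None
0.911 8 1 [-0.36  1.37  0.4   0.34 -0.36  1.32 -0.23]
0.911 8 -1 [-0.25  1.37 -0.4   0.33  0.44  1.34  2.75]
0.911 15 1 [-0.42  1.26  0.41  0.65 -0.36  1.02 -0.18]
0.911 15 -1 [-0.22  1.26 -0.38  0.64  0.51  1.06  2.64]
0.85 0 1 [-0.39  1.28  0.37  0.55 -0.36  1.34 -0.2 ]
0.85 0 -1 [-0.23  1.28 -0.4   0.54  0.4   1.36  2.71]
0.85 8 1 [-0.45  1.19  0.38  0.81 -0.36  1.06 -0.16]
0.85 8 -1 [-0.21  1.19 -0.39  0.8   0.46  1.09  2.61]
0.85 15 1 [-0.49  1.13  0.4   0.99 -0.37  0.83 -0.14]
0.85 15 -1 [-0.21  1.12 -0.35  0.97  0.53  0.88  2.51]
0.76 0 1 [-0.49  1.09  0.35  1.05 -0.36  1.06 -0.14]
0.76 0 -1 [-0.19  1.09 -0.4   1.04  0.4   1.08  2.56]
0.76 8 1 [-0.53  1.03  0.36  1.21 -0.36  0.82 -0.12]
0.76 8 -1 [-0.21  1.03 -0.35  1.2   0.47  0.86  2.47]
0.76 15 1 [-0.57  1.    0.38  1.34 -0.38  0.62 -0.11]
0.76 15 -1 [-0.24  0.98 -0.29  1.33  0.55  0.67  2.36]
pick leaning
0 0.8 1 [-0.45  1.18  0.36  0.87 -0.36  1.14 -0.15]
0 0.8 -1 [-0.2   1.18 -0.4   0.86  0.4   1.17  2.61]
0 0.74 1 [-0.5   1.07  0.34  1.14 -0.36  0.99 -0.13]
0 0.74 -1 [-0.19  
[... 8367 characters left out ...]
  -1.16  1.77 -1.6 ]
45 60 -1 [ 0.94  0.81  0.03  2.01 -0.92  0.97  1.23] [ 0.88  0.67  0.12  1.98 -0.87  1.12  1.11]
45 90 1 [ 0.27  1.21  1.13  1.8  -1.04  1.83 -1.26] [ 0.26  1.06  1.13  1.77 -0.93  1.86 -1.36]
45 90 -1 [ 0.79  0.87  0.09  1.78 -0.58  1.22  1.28] [ 0.77  0.75  0.12  1.75 -0.56  1.36  1.22]
45 120 1 [ 0.16  1.24  1.13  1.64 -0.82  1.8  -1.01] [ 0.16  1.1   1.13  1.62 -0.71  1.86 -1.08]
45 120 -1 [ 0.66  0.92  0.07  1.62 -0.29  1.37  1.42] [ 0.65  0.81  0.09  1.6  -0.28  1.51  1.39]
45 150 1 [ 0.01  1.25  1.13  1.6  -0.62  1.66 -0.74] [ 0.01  1.12  1.13  1.57 -0.5   1.73 -0.78]
45 150 -1 [ 0.51  0.93  0.06  1.58 -0.02  1.41  1.63] [ 0.51  0.82  0.06  1.55 -0.01  1.55  1.62]
```

```bash
cat > a6.py <<'E'
from pp import *
import sys
k=sys.argv[1]; yy={'orange':-.037,'blue':.037}[k]
q=R[k]; zg=.113; zt=.26
p=arm.read_tool_pos(); arm.line_to([p[0],p[1],max(zt,p[2])],velocity=.25)
pick(q[:2],q[3]+np.pi/2,zg,zt,op=.75,effort=40)
arm.line_to([*q[:2],zt],velocity=.2); st('lifted')
cv2.imwrite(f'pics/g_{k}.png',snapshot('wrist'))
xy=loc('rack',0,yy)
y=near([*xy,zg],R['rack'][3]+np.pi/2)
place(xy,y,zg+.006,zt,.45,rise=.14)
cv2.imwrite(f'pics/p_{k}.png',snapshot('wrist')); print(arm.read_joint_positions().round(2))
E
python3 a6.py orange
```

```text
ik (np.float64(0.3261313508618198), np.float64(0.9507072609783966), array([ 0.18,  0.9 ,  0.09,  1.41, -0.1 ,  0.83,  1.25]))
at grasp t 39.19 tcp [ 0.6833 -0.1818  0.1133] F [0.4 0.8 0.3] open 0.746
closed t 39.84 tcp [ 0.6831 -0.1818  0.1131] F [0.7 0.1 2.2] open 0.253
lifted t 40.73 tcp [ 0.6822 -0.1814  0.2583] F [-0.5  0.8 -2.1] open 0.252
ik (np.float64(0.7386723110178703), np.float64(1.4931849019928283), array([ 0.01,  0.68, -0.01,  2.03,  0.01,  0.43,  1.5 ]))
above place t 44.13 tcp [ 0.5006 -0.0268  0.1242] F [ 0.7  0.1 -0.9] open 0.25
contact at 0.118 8.42
down t 45.93 tcp [ 0.5006 -0.0268  0.119 ] F [-1.3 -0.   7.5] open 0.251
released t 46.54 tcp [ 0.5005 -0.0268  0.1179] F [-0.6  0.6 -1.1] open 0.448
[ 0.02  0.44 -0.01  1.91  0.    0.79  1.5 ]
```

View pics/g_orange.png

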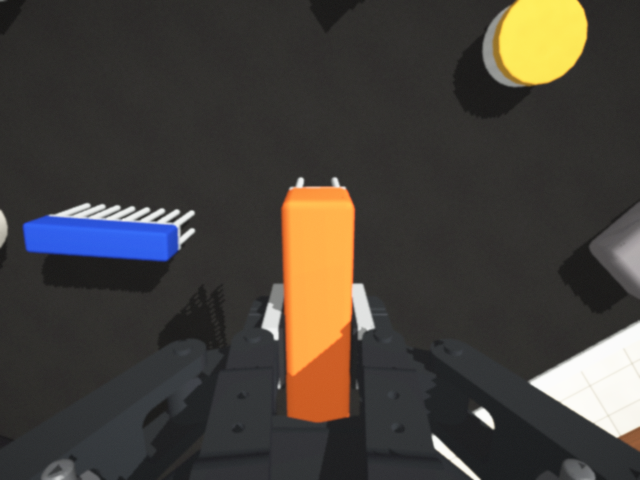

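View pics/p_orange.png

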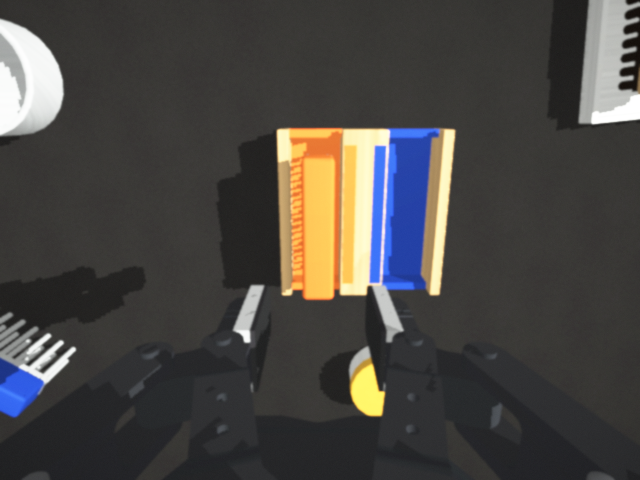

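```bash
python3 a6.py blue; python3 - <<'E'
from fit import *
R=pickle.load(open('R.pkl','rb'))
c=cam('wrist'); pickle.dump(c,open('pb.pkl','wb'))
E
```

```text
ik (np.float64(1.2875168600485323), np.float64(5.5973235206501375), array([ 0.17,  0.92,  0.52,  1.52, -0.56,  0.85,  0.21]))
at grasp t 52.08 tcp [ 0.6002 -0.314   0.1133] F [-0.3 -0.  -0.6] open 0.747
closed t 52.73 tcp [ 0.6002 -0.3139  0.1132] F [-0.4 -0.   1.1] open 0.252
lifted t 53.62 tcp [ 0.5995 -0.313   0.2583] F [ 1.7  0.4 -1.7] open 0.251
ik (np.float64(1.0516016872112592), np.float64(4.634777555582621), array([-0.57,  0.8 ,  0.7 ,  2.03, -0.87,  0.65, -0.93]))
above place t 57.47 tcp [0.5063 0.047  0.1242] F [-0.1  0.7 -1.3] open 0.251
contact at 0.118 8.62
down t 59.27 tcp [0.5064 0.0468 0.1191] F [-2.1  0.8  7.3] open 0.249
released t 59.88 tcp [0.5062 0.047  0.1179] F [ 0.2 -0.3 -0.2] open 0.447
[-0.72  0.61  0.93  1.91 -0.61  0.94 -1.15]
```

View pics/p_blue.png

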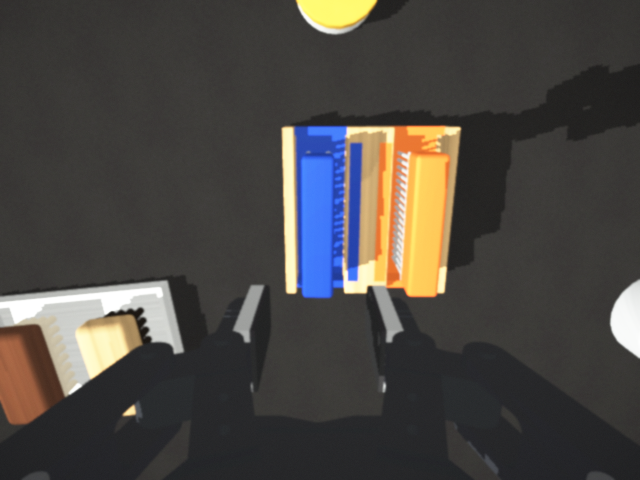

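```bash
python3 - <<'E'
from fit import *
import fit as F
c=pickle.load(open('pb.pkl','rb')); R=pickle.load(open('R.pkl','rb')); q=R['rack']
F.M['comb6']=[p+[0,0,.006] for p in F.M['comb']]
a=fit('rack',[('p_blue',c,(270,115,475,310))],'light',q,zfree=False)[0]; print('rack',a.round(4))
for k,roi,yy in (('blue',(296,145,338,302),.037),('orange',(405,145,455,302),-.037)):
    init=[q[0]-np.sin(q[3])*yy,q[1]+np.cos(q[3])*yy,0,q[3]]
    p,e,D,r=fit('comb6',[('p_blue',c,roi)],'blue' if k=='blue' else 'orange',init,zfree=False); show('fc_'+k,'comb6',p,D,r)
    for b in (q,a):
        ca,sa=np.cos(b[3]),np.sin(b[3]); d=p[:2]-b[:2]; print(k,(np.array([ca*d[0]+sa*d[1],-sa*d[0]+ca*d[1]])*1000).round(1),e)
x=cv2.imread('pics/fc_blue.png');y=cv2.imread('pics/fc_orange.png');cv2.imwrite('pics/fc.png',np.hstack([x,y]))
E
```

```text
rack [ 0.5037  0.0098  0.     -0.076 ]
blue [ 4.5 38.4] [0.193]
blue [ 4.2 38.6] [0.193]
orange [  0.6 -35.9] [0.352]
orange [  0.2 -35.7] [0.352]
```

View pics/fc.png

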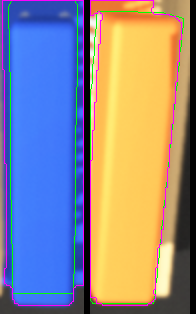

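```bash
cat > a7.py <<'E'
from pp import *
V=pickle.load(open('V.pkl','rb'))
p=arm.read_tool_pos(); arm.line_to([p[0],p[1],.30],velocity=.3)
for n,(x,y) in (('w8',(.66,.18)),('w9',(.70,.30))):
    arm.movep([x,y,.28],down(-np.pi/2)); arm.pause(.15)
    V[n]=cam('wrist'); cv2.imwrite(f'pics/{n}.png',snapshot('wrist')); st(n)
pickle.dump(V,open('V.pkl','wb')); print(arm.read_joint_positions().round(2))
E
python3 a7.py
```

```text
w8 t 63.15 tcp [0.6595 0.1783 0.281 ] F [0.5 0.3 0.4] open 0.45
w9 t 63.92 tcp [0.7002 0.2977 0.2808] F [-0.3 -0.  -0.2] open 0.446
[-0.76  0.95  0.87  1.07 -0.68  1.39 -1.59]
```

View pics/w8.png

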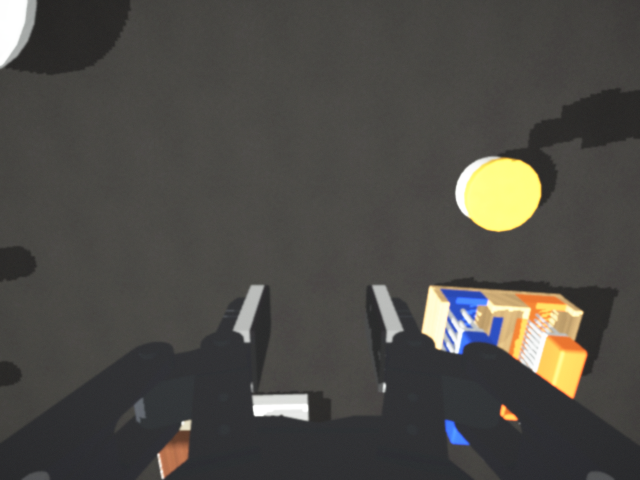

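View pics/w9.png

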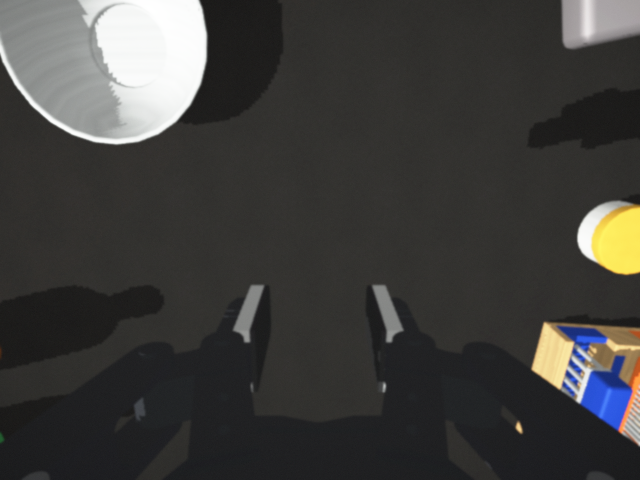

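```bash
cat > a8.py <<'E'
from pp import *
V=pickle.load(open('V.pkl','rb'))
b=np.deg2rad(25); o=ori([np.sin(b),0,-np.cos(b)],[0,-1,0])
for n,P in (('wa',(.72,.20,.25)),('wb',(.72,.30,.22))):
    arm.movep(list(P),o); arm.pause(.15)
    V[n]=cam('wrist'); cv2.imwrite(f'pics/{n}.png',snapshot('wrist')); st(n)
pickle.dump(V,open('V.pkl','wb')); print(arm.read_joint_positions().round(2))
E
python3 a8.py
```

```text
wa t 64.85 tcp [0.7206 0.2015 0.2502] F [ 0.1 -0.5 -0.7] open 0.448
wb t 65.55 tcp [0.7208 0.2976 0.2211] F [ 0.3  0.  -0.7] open 0.451
[-0.9   0.93  0.87  1.43 -0.8   0.7  -1.44]
```

View pics/wa.png

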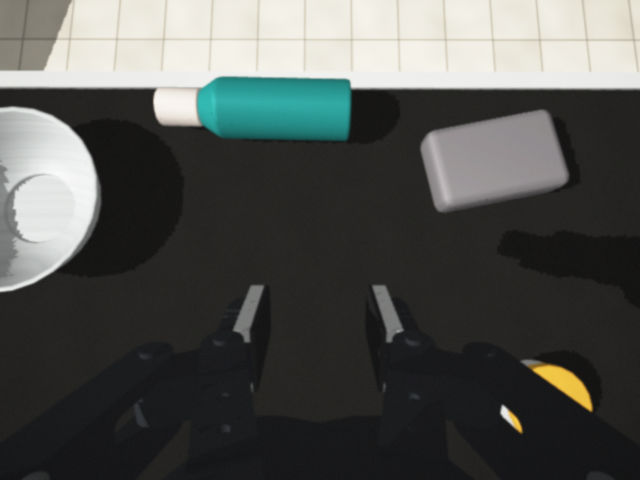

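View pics/wb.png

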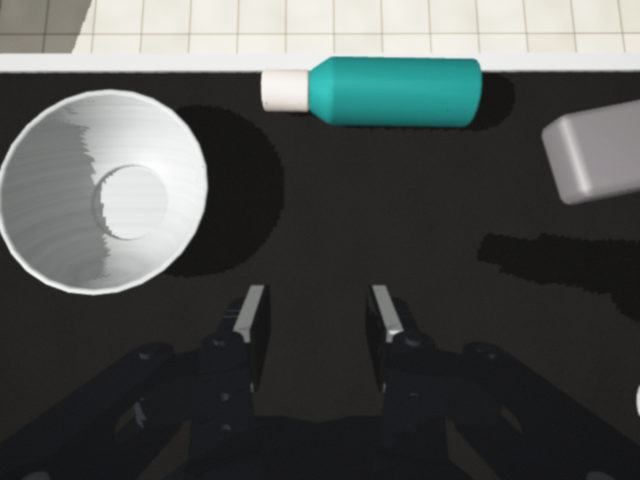

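```bash
python3 - <<'E'
from fit import *
import fit as F
V=pickle.load(open('V.pkl','rb'))
F.M['lying']=[np.c_[P[:,2],P[:,1],P[:,0]+.026] for P in F.M['bottle']]
for zf in (True,False):
    p,e,D,r=fit('lying',[('wa',V['wa'],(140,72,365,150)),('wb',V['wb'],(240,50,500,140))],'teal',[.912,.178,0,np.pi/2],zfree=zf)
    print((p[:3]*1000).round(1),np.rad2deg(p[3]).round(2),e)
show('fl','lying',p,D,r,s=1)
# body only (teal)
F.M['lb']=[np.c_[P[:,2],P[:,1],P[:,0]+.026] for P in F.M['body']]
p,e,D,r=fit('lb',[('wa',V['wa'],(190,70,365,150)),('wb',V['wb'],(305,50,500,140))],'teal',[.912,.178,0,np.pi/2],zfree=False); print('body',(p[:3]*1000).round(1),np.rad2deg(p[3]).round(2),e)
show('fl','lb',p,D,r,s=1)
for n,u,v in (('wa',270,89),('wb',400,72)): print(n,[plane(V[n],(u,v),z)[0].round(4) for z in (0,.01,.02,.03)])
for n,u,v in (('wa',270,70),('wb',400,53)): print('outer',n,[plane(V[n],(u,v),z)[0].round(4) for z in (0,.01,.02,.03)])
E
```

```text
[916.9 174.6  -6.9] 88.83 [0.189, 0.179]
[913.1 176.1   0. ] 88.8 [0.207, 0.208]
body [913.1 176.1   0. ] 88.82 [0.026, 0.031]
wa [np.float64(0.9479), np.float64(0.9423), np.float64(0.9368), np.float64(0.9313)]
wb [np.float64(0.948), np.float64(0.942), np.float64(0.9359), np.float64(0.9299)]
outer wa [np.float64(0.9675), np.float64(0.9614), np.float64(0.9553), np.float64(0.9492)]
outer wb [np.float64(0.9663), np.float64(0.9596), np.float64(0.953), np.float64(0.9464)]
```

View pics/fl.png

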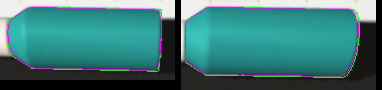

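```bash
cat > bt.py <<'E'
from pp import *
h=.095; yaw=np.deg2rad(88.8); u=np.array([np.cos(yaw),np.sin(yaw),0]); n=np.array([np.sin(yaw),-np.cos(yaw),0]) # n: outward (+x)
foot=np.array([.913,.176,.026]); g=foot+h*u; off=.054
def dp(b): b=np.deg2rad(b); return np.sin(b)*n-np.cos(b)*np.array([0,0,1.])
H=R['holder'][:2]
def dpl(psi): p=np.deg2rad(psi); return np.array([np.cos(p),np.sin(p),0])
def opl(psi): d=dpl(psi); return ori(d,np.cross([0,0,-1.],d))
E
python3 - <<'E'
from bt import *
for b in (4,6,8,10):
    for dz in (0,.1): 
        j=arm.ik(list(g-off*dp(b)-dz*dp(b)),ori(dp(b),n)); print(b,dz,None if j is None else np.round(j,2))
for psi in (30,45,60,75,90,-150):
    print(psi,[None if (j:=arm.ik([*(H-off*dpl(psi)[:2]),z+.005+h],opl(psi))) is None else np.round(j,2) for z in (0,.05,.18)])
E
```

```text
4 0 None
4 0.1 None
6 0 None
6 0.1 None
8 0 None
8 0.1 None
10 0 [-0.39  1.38  0.43  0.37 -0.38  1.26 -0.27]
10 0.1 [-0.41  1.25  0.44  0.43 -0.37  1.33 -0.26]
30 [array([ 1.84,  1.49, -0.96,  2.17, -1.02,  0.56,  1.36]), array([ 1.95,  1.6 , -1.27,  2.21, -0.53,  0.32,  0.76]), array([ 1.8 ,  1.  , -0.96,  2.24, -1.28,  0.85,  1.25])]
45 [array([ 1.89,  1.7 , -1.28,  1.98, -0.04,  0.67,  0.34]), array([ 1.89,  1.61, -1.33,  2.02, -0.11,  0.66,  0.32]), array([ 1.65,  0.94, -0.77,  2.05, -1.02,  1.15,  1.04])]
60 [array([ 1.56,  1.35, -0.77,  1.81, -0.57,  1.15,  0.93]), array([ 1.56,  1.25, -0.77,  1.84, -0.64,  1.19,  0.92]), array([ 1.45,  0.92, -0.58,  1.87, -0.88,  1.45,  0.96])]
75 [array([ 1.45,  1.36, -0.77,  1.64, -0.42,  1.39,  0.81]), array([ 1.45,  1.27, -0.77,  1.67, -0.49,  1.42,  0.8 ]), array([ 1.35,  0.97, -0.58,  1.7 , -0.72,  1.64,  0.86])]
90 [array([ 1.33,  1.38, -0.77,  1.49, -0.3 ,  1.61,  0.75]), array([ 1.3 ,  1.26, -0.7 ,  1.52, -0.41,  1.66,  0.8 ]), array([ 1.5 ,  1.33, -1.29,  1.54, -0.25,  1.6 ,  0.26])]
-150 [array([ 0.27,  1.22, -0.2 ,  1.59,  0.77,  1.95,  1.66]), array([ 0.16,  1.12, -0.01,  1.62,  0.71,  1.88,  1.82]), array([0.05, 0.92, 0.18, 1.65, 0.72, 1.93, 2.05])]
```

```bash
sed -i 's/off=.054/off=.056/' bt.py; cat > a9.py <<'E'
from bt import *
b=11; d=dp(b); o=ori(d,n); P=g-off*d
arm.move_gripper(.85)
arm.movep(list(P-.10*d),o); arm.pause(.2); st('hover')
arm.line_to(list(P-.03*d),velocity=.15)
f0=arm.read_ft_force()[2]
for k in (.02,.01,.005,0):
    arm.line_to(list(P-k*d),velocity=.06); arm.pause(.05); f=arm.read_ft_force(); print(k,np.round(f,1))
    if f[2]-f0>6: print('touch'); break
arm.move_gripper(0.,40); arm.pause(.2); st('closed')
cv2.imwrite('pics/b1.png',snapshot('wrist')); cv2.imwrite('pics/b1s.png',snapshot('scene'))
E
python3 a9.py
```

```text
hover t 67.28 tcp [0.8845 0.2737 0.1798] F [-0.2  0.7 -0.1] open 0.854
0.02 [ 0.2 -0.2 -0.5]
0.01 [ 0.7 -0.4  0.2]
0.005 [-0.  -0.9  0.3]
0 [0.3 1.2 0.3]
closed t 69.75 tcp [0.9045 0.2715 0.0816] F [0.6 0.1 2.2] open 0.592
```

View pics/b1.png

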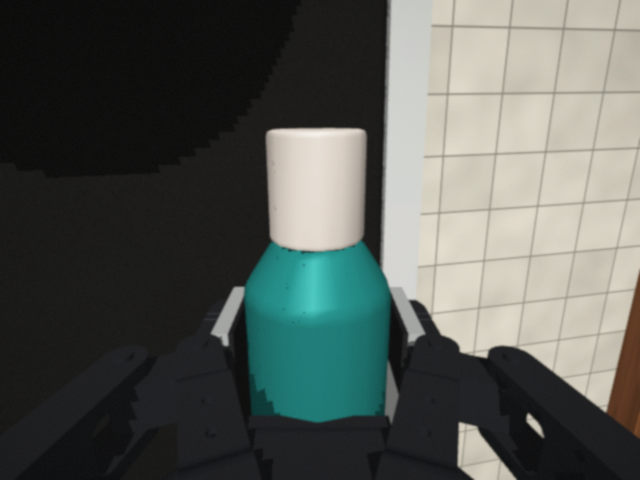

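View pics/b1s.png

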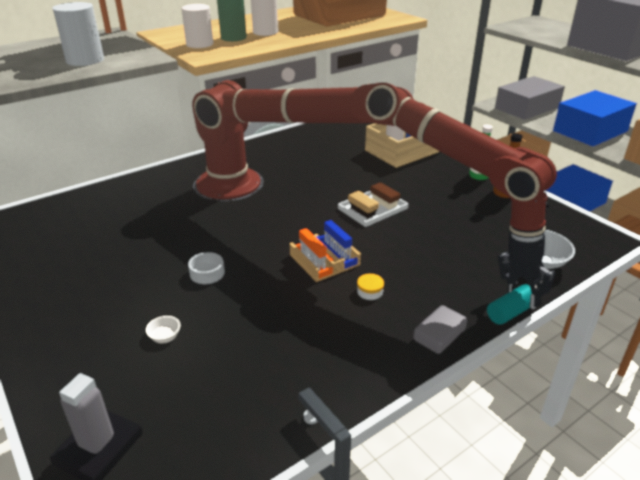

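```bash
cat > a10.py <<'E'
from bt import *
p=arm.read_tool_pos()
arm.line_to([p[0]-.01,p[1],p[2]+.04],velocity=.08); st('lift')
arm.line_to([.76,.26,.34],velocity=.2); st('in')
cv2.imwrite('pics/b2.png',snapshot('wrist')); cv2.imwrite('pics/b2s.png',snapshot('scene'))
for psi in (60,75,90): print(psi,[None if (j:=arm.ik([*(H-off*dpl(psi)[:2]),z+.005+h],opl(psi))) is None else np.round(j,2) for z in (0,.05,.18,.22)])
E
python3 a10.py
```

```text
lift t 70.53 tcp [0.8943 0.2715 0.1218] F [ 0.   1.2 -1.4] open 0.595
in t 71.96 tcp [0.76   0.2598 0.3377] F [ 0.5  1.1 -1.6] open 0.597
60 [array([ 1.45,  1.26, -0.56,  1.81, -0.73,  1.28,  1.11]), array([ 1.37,  1.13, -0.44,  1.85, -0.84,  1.39,  1.16]), array([ 1.18,  0.85, -0.12,  1.88, -1.01,  1.72,  1.17]), array([ 1.12,  0.78, -0.04,  1.87, -1.04,  1.81,  1.14])]
75 [array([ 1.23,  1.23, -0.35,  1.65, -0.68,  1.58,  1.14]), array([ 1.19,  1.13, -0.28,  1.68, -0.74,  1.65,  1.15]), array([ 1.08,  0.9 , -0.1 ,  1.71, -0.87,  1.88,  1.12]), array([ 1.02,  0.83,  0.  ,  1.7 , -0.91,  1.98,  1.11])]
90 [array([ 1.06,  1.24, -0.24,  1.5 , -0.59,  1.8 ,  1.16]), array([ 1.04,  1.15, -0.2 ,  1.53, -0.63,  1.85,  1.15]), array([ 1.15,  0.98, -0.39,  1.55, -0.65,  1.91,  0.93]), array([ 1.15,  0.92, -0.39,  1.54, -0.69,  1.96,  0.88])]
```

View pics/b2.png

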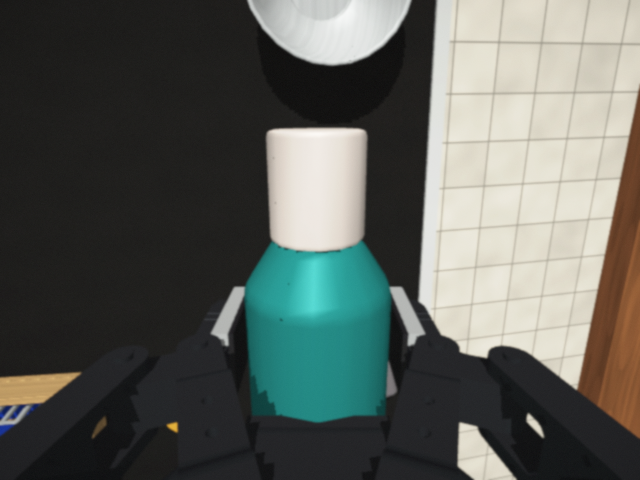

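View pics/b2s.png

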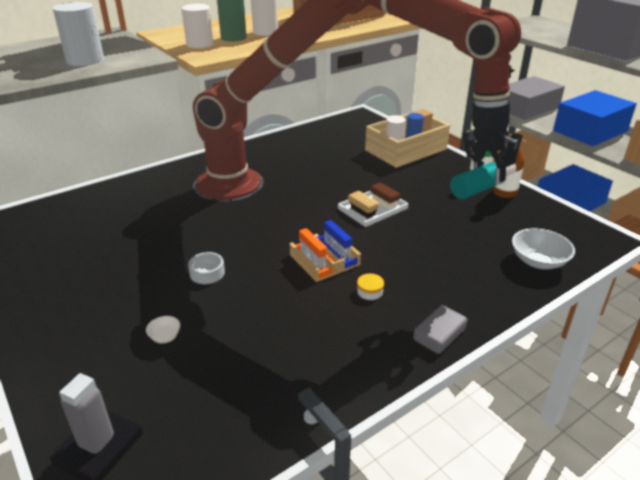

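```bash
cat > a11.py <<'E'
from bt import *
psi=60
arm.movep([*(H-off*dpl(psi)[:2]),.22+.005+h],opl(psi)); st('high')
arm.line_to([*(H-off*dpl(psi)[:2]),.075+.005+h],velocity=.12); arm.pause(.3); st('above')
print(arm.read_joint_positions().round(2))
cv2.imwrite('pics/b3s.png',snapshot('scene')); cv2.imwrite('pics/b3t.png',snapshot('top')); cv2.imwrite('pics/b3w.png',snapshot('wrist')); pickle.dump(cam('wrist'),open('b3.pkl','wb'))
E
python3 a11.py
```

```text
high t 74.38 tcp [ 0.3529 -0.3073  0.3201] F [-0.2 -0.1 -1.2] open 0.597
above t 76.04 tcp [ 0.3521 -0.3079  0.1753] F [-0.6  0.8 -1.1] open 0.598
[ 1.12  1.03 -0.03  1.87 -1.    1.68  1.35]
```

View pics/b3s.png

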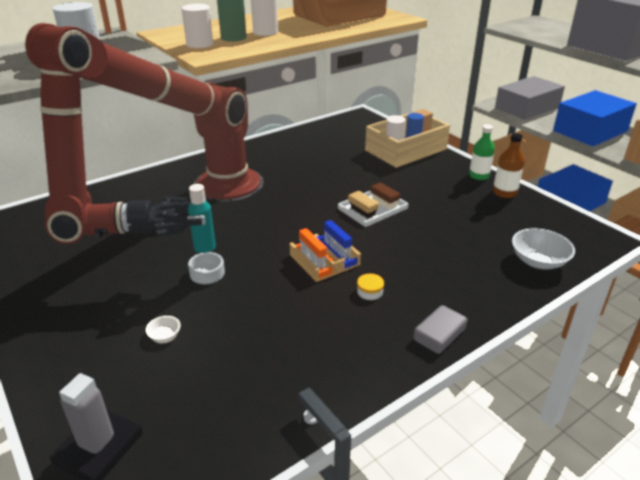

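View pics/b3t.png

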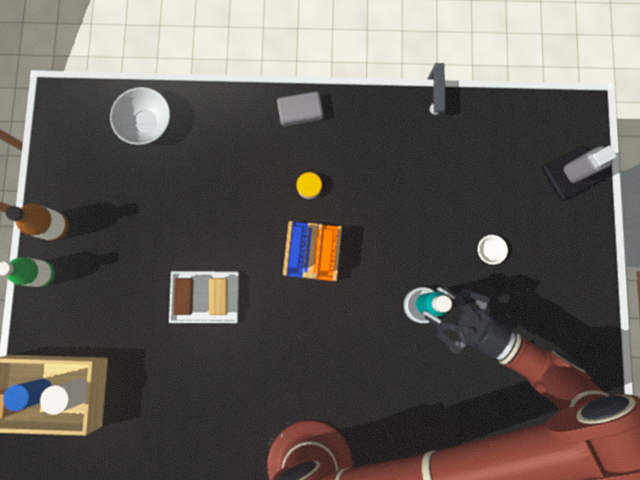

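View pics/b3w.png

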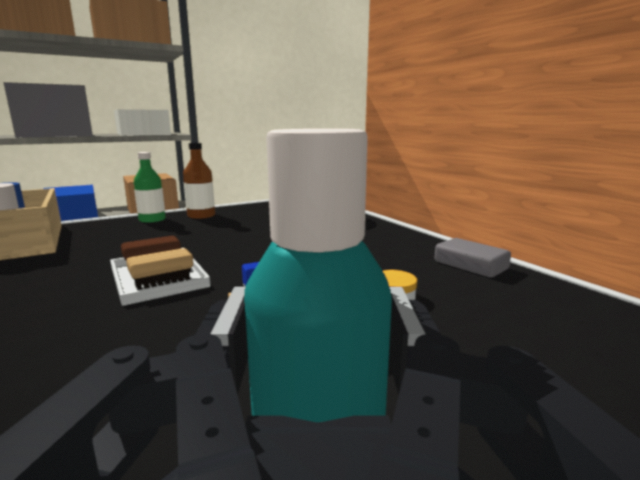

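```bash
python3 - <<'E'
from bt import *
T=cam('top');S=cam('scene')
tcp=arm.read_tool_pos(); d=Ro.from_quat(arm.read_eef_rot()).as_matrix()[:,0]
ax=tcp+off*d; print('axis grip',ax.round(4),'H',H.round(4),'d',d.round(3), 'toolz',Ro.from_quat(arm.read_eef_rot()).as_matrix()[:,2].round(3))
foot_z=ax[2]-h
for n,c,im in (('scene',S,'b3s'),('top',T,'b3t')):
    I=cv2.imread(f'pics/{im}.png')
    for z in (0,.112,.129,.165): print(n,z,proj(c,[ax[0],ax[1],foot_z+z]).round(1))
    u,v=proj(c,[ax[0],ax[1],foot_z+.1]).astype(int)
    cr=I[v-60:v+60,u-60:u+60]; cr=cv2.resize(cr,None,fx=5,fy=5,interpolation=cv2.INTER_CUBIC)[:600,:]
    a=np.linspace(0,2*np.pi,40)
    for r,z in ((.016,.165),(.016,.129),(.026,.112),(.026,0)):
        pts=np.array([proj(c,[ax[0]+r*np.cos(t),ax[1]+r*np.sin(t),foot_z+z]) for t in a]); pts=((pts-[u-60,v-60]+.5)*5).astype(np.int32); cv2.polylines(cr,[pts],True,(0,0,255),1)
    pts=np.array([proj(c,[H[0]+.042*np.cos(t),H[1]+.042*np.sin(t),.035]) for t in a]); pts=((pts-[u-60,v-60]+.5)*5).astype(np.int32); cv2.polylines(cr,[pts],True,(0,255,0),1)
    cv2.imwrite(f'pics/ov_{n}.png',cr[:,:400] if 0 else cv2.resize(cr,(400,400)))
a=cv2.imread('pics/ov_scene.png');b=cv2.imread('pics/ov_top.png');cv2.imwrite('pics/ov.png',np.hstack([a,b]))
E
```

```text
axis grip [ 0.3801 -0.2594  0.1751] H [ 0.3801 -0.2594] d [ 0.5    0.866 -0.   ] toolz [ 0. -0. -1.]
scene 0 [204.5 247.5]
scene 0.112 [198.8 207.8]
scene 0.129 [197.9 201.4]
scene 0.165 [196.  187.6]
top 0 [426.2 304.4]
top 0.112 [437.6 303.7]
top 0.129 [439.5 303.6]
top 0.165 [443.8 303.3]
```

View pics/ov.png

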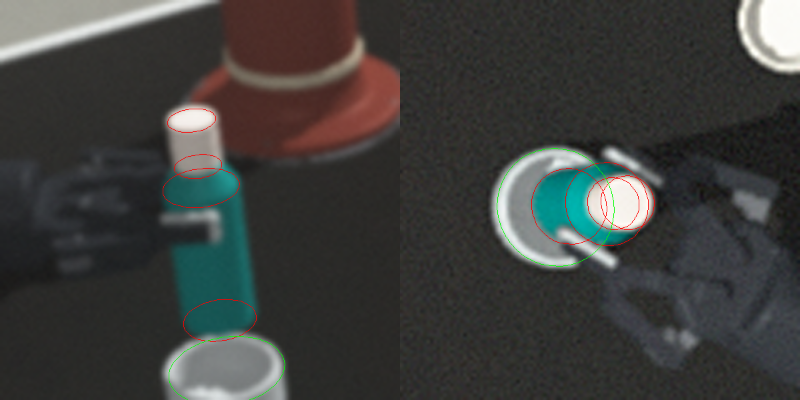

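```bash
cat > a12.py <<'E'
from bt import *
d=dpl(60); xy=H-off*d[:2]; z0=.005+h
arm.line_to([*xy,z0+.02],velocity=.08); arm.line_to([*xy,z0+.006],velocity=.04); arm.pause(.3); st()
z=lower(xy,z0+.006,arm.read_ft_force()[2],z0-.006); st('down')
arm.move_gripper(.68); arm.pause(.2); arm.move_gripper(.85); arm.pause(.3); st('released')
arm.line_to([*(xy-.10*d[:2]),z],velocity=.08)
p=arm.read_tool_pos(); arm.line_to([p[0]-.05,p[1]-.08,p[2]+.12],velocity=.2); st('away')
cv2.imwrite('pics/e_s.png',snapshot('scene')); cv2.imwrite('pics/e_t.png',snapshot('top'))
E
python3 a12.py
```

```text
t 77.83 tcp [ 0.3521 -0.3079  0.1061] F [ 0.2 -0.6 -0.5] open 0.597
contact at 0.1 5.23
down t 79.63 tcp [ 0.3522 -0.3078  0.1008] F [-0.1 -0.9  4.7] open 0.593
released t 80.67 tcp [ 0.3521 -0.3079  0.1   ] F [-0.3 -0.4  0.4] open 0.847
away t 82.97 tcp [ 0.2527 -0.4733  0.2198] F [ 0.  -0.6  0.6] open 0.851
```

View pics/e_s.png

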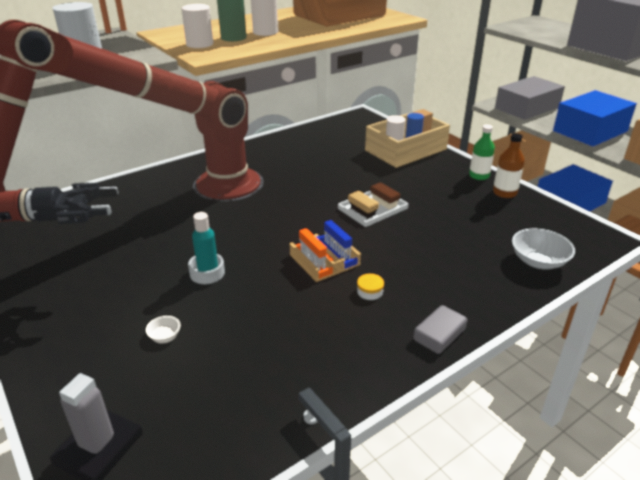

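View pics/e_t.png

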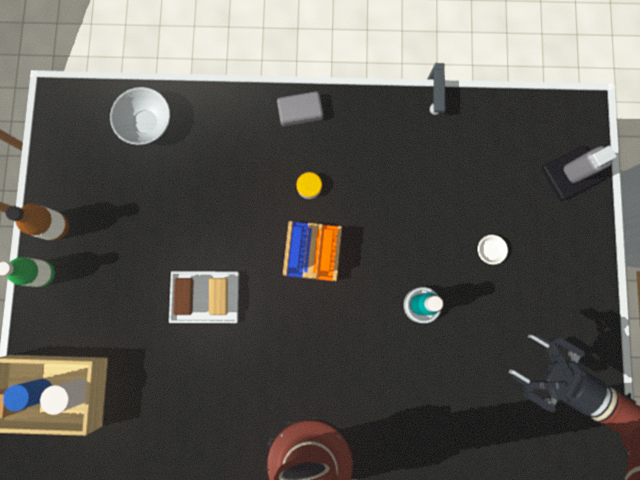

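```bash
cp pics/e_t.png pics/eT.png; python3 - <<'E'
from fit import *
import fit as F
R=pickle.load(open('R.pkl','rb')); T=cam('top');S=cam('scene'); H=R['holder']
F.M['cap5']=[p for p in F.M['cap']]
def rel(p,b): c,s=np.cos(b[3]),np.sin(b[3]); d=p[:2]-b[:2]; return (np.array([c*d[0]+s*d[1],-s*d[0]+c*d[1]])*1000).round(1)
F.mask_old=F.mask
p,e,D,r=fit('cap',[('e_t',T,(424,290,446,315)),('e_s',S,(190,205,213,232))],'light',[H[0],H[1],0,0],yaw=False); print('bottle via cap',((p-H)[:2]*1000).round(1),'z',(p[2]*1000).round(1),e)
F.M['br4']=[p+[0,0,.004] for p in F.M['brush']]
for k,roi,kind,yy in (('soft',(172,272,196,320),'brown',.042),('boar',(204,272,232,320),'wood',-.042)):
    t=R['tray']; p,e,D,r=fit('br4',[('e_t',T,roi)],kind,[t[0]-np.sin(t[3])*yy,t[1]+np.cos(t[3])*yy,0,t[3]],zfree=False); print(k,rel(p,t),e)
for k,m,vt,vs in (('tin','tin',(290,165,330,205),(350,270,390,305)),('dish','dish',(470,230,515,270),(140,310,190,350))):
    a=[fit(m,[(f,c,roi) for f,c,roi in ((n1,T,vt),(n2,S,vs))],'light',R[k],yaw=False,zfree=False)[0] for n1,n2 in (('top0','scene0'),('e_t','e_s'))]; print(k,((a[1]-a[0])[:2]*1000).round(1))
E
```

```text
bottle via cap [0.6 1.1] z 8.0 [0.418, 0.137]
soft [-0.1 47.3] [0.25]
boar [  1.2 -41.1] [0.106]
tin [0.4 1.6]
dish [-0.   0.6]
```

```bash
python3 - <<'E'
from station import arm,ticket
print(arm.read_time()); print(ticket.finish_job())
E
```

```text
83.075
the job is handed in; nothing more can be done
None
```

I put all five items in their places and handed the job in at 83 s, but I knocked the spray bottle over early on. No verdict was reported.

**What went wrong:** The bottle ended up lying by the table's far rim. I think the open gripper hit it on the first sweep across to the boar brush, since that path came down low over it. I only noticed after closing on an empty space where the bottle had stood. I picked it up from where it lay, turned it upright and set it in the holder. No camera saw the fall, so I can't rule out that it counts as "dropped or thrown".

**Last checks, from the final camera views unless noted:**

| Item | Offset from its target or start | Limit |
|---|---|---|
| Boar brush in tray | x +1 mm, y −41 mm from tray centre (aim 0, −42) | ±40, ±64 mm |
| Soft brush in tray | x 0 mm, y +47 mm from tray centre (aim 0, +42; rough fit) | ±40, ±64 mm |
| Blue comb in blue slot | about 4.5 mm along, 1.5 mm across | 15, 12 mm |
| Orange comb in orange slot | about 1 mm each way (rough fit) | 15, 12 mm |
| Bottle in holder | about 1 mm | 15 mm |
| Tin, moved from its start | under 2 mm | 20 mm |
| Dish, moved from its start | under 1 mm | 20 mm |

- **Combs:** they were measured right after placing, and look unchanged in the final pictures.
- **Heights:** each item met its floor within 1 mm of the expected height by touch. My camera heights read 2–5 mm high throughout, and the bottle's read 3 mm high at the end. I put that down to calibration and relied on the touch heights.
- **Tilt:** I judged it by eye, and everything looks upright or flat. The gripper is clear of everything.

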